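# Clear the mat and hold out the eared dish

## Task

My tea tin has been left on the cork mat: put it squarely on top of the two stacked tea tins, edges in line. Then pick up the white two-eared dish by one ear with the clementine lying in it, lift it straight clear of the cart and only then give it a quarter turn, so that its ears run along the mat's long side, and finish still holding it, level and still, about 8 cm above the middle of the mat, gripped by the ear on your own side so that the free ear points away from you for me to take. Keep the dish level and the clementine in its middle without touching it, and leave the jar, the egg ring, the caddy and the two lower tins as they are.

Things in the scene. Friction and masses are not known exactly. Their poses are not given: they have to be found in the camera images.
- tin_loose: The loose tea tin: a closed mustard-yellow rectangular tin with slip lid, 76 mm (its x) x 52 mm (its y) x 46 mm high, flat top, 84 to 156 g, loose. Origin at the centre of its underside, z up. It starts upright somewhere on the cork mat, turned at random.
- tin_mid: The red tea tin, same size as the loose one (76 x 52 x 46 mm, long side along its x, origin at the centre of its underside, so its top is 46 mm above that). It stands loose on top of tin_low and is the top of the column at the start, about 92 mm above the cart top.
- tin_low: The dark teal tea tin, same size and axes, standing loose on the cart top to the left or to the right of the mat: the bottom of the column.
- mat: Cork place mat, fixed, 240 mm (its x, the long side) x 170 mm (its y) x 4 mm thick, on the cart top between the column and the dish. Origin at the centre of its underside, on the cart top. Its x axis points away from the robot, to within 0.15 rad.
- dish: White stoneware dish, loose, 220-310 g: round, rim radius 66, 27 high, foot ring radius 38; inside a smooth hollow (curvature radius 110), floor 6 above the underside. Two equal ears along its +x and -x reach 98 from the centre: 30 wide, 11 thick, 15.5 to 26.5 above the underside, upright flat sides, free below. Origin: centre of underside, z up. Stands beside the mat, ears roughly across it. Grip firmly (60 to 90 N).
- ear_a (a point): Middle of the dish's +x ear where it is gripped, 82 mm from the dish's centre, 21 mm above its underside; axes as the dish's.
- ear_b (a point): Middle of the dish's -x ear where it is gripped, 82 mm from the dish's centre, 21 mm above its underside; axes as the dish's.
- clementine: Orange clementine, a ball of 52 mm diameter, about 75 g, lying loose in the middle of the dish. Origin at its centre. It rolls off the middle when the dish tilts or is jerked.
- jar: Bystander: closed glass jar with a steel twist cap, 72 mm diameter, 92 mm high, loose. Origin at the centre of its underside.
- egg_ring: Bystander: yellow silicone egg ring, 90 mm outer diameter, 20 mm high, with a short tab along its +x, lying loose. Origin at the centre of its underside.
- caddy: Bystander: grey plastic utensil caddy, 100 x 100 mm and 130 mm high, two aluminium spoons standing in it up to about 190 mm, loose. Origin at the centre of its underside.
Things that resemble listed ones, but are neither listed nor needed, are in the scene too. There is more than one size of the tin_mid; the one meant has the size given above. Of the things like the tin_loose, leave any that is pink; of the rest the smaller one is meant.

How it is judged (in metres and radians):
On the way, in this order (a step that is already met when the one before it is completed fails the run):
1. the loose tin stands squarely on the column and is let go (z of tin_loose in the frame of tin_mid between 0.043 and 0.049 m and horizontal distance between tin_loose and tin_mid below 0.009 m and angle between the x axis of tin_loose and the x axis of tin_mid, either way round below 0.14 rad and angle between tin_loose's own z axis and vertical below 0.06 rad and contact force between the fingers and tin_loose below 0.05 N and linear speed of tin_loose below 0.03 m/s), for 0.3 s.
2. the dish is lifted clear of the cart, not yet turned (height (world z) of dish above 0.03 m and angle between the x axis of dish and the x axis of mat, either way round above 0.95 rad and contact force between the fingers and dish above 1 N), for 0.1 s.
At the end, for the whole second after the job is handed in: Loose tin let go on the red tin within 9 mm and 8 deg, column standing. Dish held in the air by its robot-side ear: underside 50-120 mm up, centre within 25 mm of the mat's, ears within 8 deg of its long side, tilt under 5 deg, still; clementine at rest within 15 mm of the dish's middle (all of step 1 and horizontal distance between tin_mid and tin_low below 0.009 m and height (world z) of tin_mid between 0.043 and 0.049 m and contact force between the fingers and dish above 1 N and height (world z) of dish between 0.05 and 0.12 m and horizontal distance between dish and mat below 0.025 m and angle between the x axis of dish and the x axis of mat, either way round below 0.14 rad and x of the grasp point in the frame of mat below -0.04 m and (distance between the grasp point and ear_a below 0.035 m or distance between the grasp point and ear_b below 0.035 m) and angle between dish's own z axis and vertical below 0.09 rad and linear speed of dish below 0.02 m/s and horizontal distance between clementine and dish below 0.015 m and contact force between clementine and dish above 0.1 N and linear speed of clementine below 0.03 m/s); the arm keeps its last pose, push and grip.
It fails at once if the clementine rolled more than 30 mm off the middle of the dish (horizontal distance between clementine and dish above 0.03 m).
It fails at once if the dish tipped more than 12 degrees (angle between dish's own z axis and vertical above 0.21 rad).
It fails at once if the robot touched the clementine (contact force between any of the arm, the fingers and clementine above 0.2 N).
It fails at once if a lower tin was pushed away or knocked over (distance of any of tin_low, tin_mid from where it was at the start of the episode above 0.015 m).
It fails at once if the jar, egg ring or caddy was pushed or tipped (distance of any of jar, egg_ring, caddy from where it was at the start of the episode above 0.02 m or angle between any of jar, caddy's own z axis and vertical above 0.3 rad).
It also fails if it takes over 58 s, if anything falls off the work surface, if the arm or the gripper's body presses on something with over 40 N, if the wrist force passes 120 N, or if a joint passes its speed limit or range.

## Robot

A 6-joint arm with a two-finger parallel gripper is mounted at the origin on the work surface. World frame = base frame: x ahead of the robot, y to its left, z up, the work surface at z = 0. Lengths are in mm, angles in rad, forces in N, time in s.
With the tool pointing down it reaches from about 275 to 1000 mm from the base axis. Payload 8.4 kg.
Tool frame: the origin (TCP) lies at the very end of the fingers, on their centre line; the grasp point (between the pads) lies 19 mm behind it; z points along the fingers, y is the direction in which the jaws open and shut (so a half turn about z gives the same grasp; the last joint's range is limited). The gripper opens to 85 mm and grips with 20 to 120 N. Pads are 22 mm wide; open, the fingers measure 114 mm over their backs; the gripper's body (76 mm by 85 mm) begins 54 mm behind the grasp point. The pads swing forward as they close: fully open they stand 13 mm farther back than shut.
Start: joints at [1.227, 0.353, 1.633, -0, 1.155, -0.002], TCP at [209.488, 588.848, 231.281] pointing down, gripper open.
Joint ranges: [-2.63, 2.63], [-0.92, 2.1], [0.06, 2.66], [-1.3, 4.44], [0, 2.69], [-3.02, 3.02]. Speed limits (rad/s): [2.22, 2.22, 2.79, 3.14, 3.14, 3.14].

## Interface

Orientations are given as [roll, pitch, yaw] about the fixed x, y, z axes, in that order (R = Rz(yaw) Ry(pitch) Rx(roll)).
In Python, from rig import r gives the robot as it stands.
- The arm moves only by the tool jog_arm, never from a script. Its argument "moves" is a list of rows, each an object with "grip": the gripper command: -1 is fully open, 1 is shut, values between are in proportion; "translation": the shift along the tool's x, y, z in m, a list of three; "twist": the turn, a rotation vector about the tool's x, y, z in rad, a list of three. In form: [{"grip": grip, "translation": [dx, dy, dz], "twist": [ax, ay, az]}, ...]. A call has 1 to 10 rows; each row shifts and turns the commanded pose from where the row before left it, along the tool's axes as they then stand; what a row does not reach is not made up. A row lasts 1/12 s, in which the tool goes at most 41.7 mm and 7.16 degrees, less where a joint would pass 70% of its speed; a pose out of reach is approached as far as the arm can. A call with a gripper value outside its range is refused whole. The fingers move at their own pace and stop on an object; "squeeze" is the grip in N (left out, the last holds). Time passes only in rows, so rows that do not move let the fingers close. It gives the time, the measured TCP pose, the force and the opening at its end, in the units of the state.
- r.sense(): the state, without advancing time (a new reading comes with each control period).
- r.grab_frame(name): name is "side" or "top"; returns (picture, depth): 480x640x3 uint8, red, green, blue; 480x640 float32, mm along the optical axis (not along the pixel's ray), 0 where there is no reading.
- r.calibration(name): a dict with "fx", "fy", "cx", "cy" (pixels), "R" (3x3) and "t" (3): a world point X has camera coordinates R X + t. Camera axes: x right, y down, z forward; pixel columns grow to the right and rows downward; lengths in mm; the calibration is good to about 2 mm. A picture is of the moment at which its call begins. calibration takes no time and is no camera call.
- r.sign_off(): hands the job in, once; it reports no verdict.
The state is a dict: "clock": time; "qpos": joint angles; "qvel": joint speeds; "joint_efforts": joint torques, N m; "eef_pos": TCP position; "tcp_rot": TCP orientation; "contact_force": force on the tool from outside, world axes, zero at the start; "wrist_torque": the same for the moment, N m; "opening": opening from 0.0 (shut) to 1.0 (fully open).
Only numpy, scipy, OpenCV 4.12 (cv2) and the standard library are available. Lean on these libraries where they do the work, as an engineer would, in place of code of your own. Each camera call takes 0.05 s, during which the arm holds its last target.

## Working session

There is one attempt and no reset: what is moved stays moved. The work goes in short steps, Python scripts to look and compute and a tool call to move; the robot and the scene stay as the last step left them, time stands still between calls to the robot, and variables do not carry over. Pictures are saved under pics/ and viewed, and the job is handed in when it is done.

Besides the shell and the picture viewer there is one more tool, called after "Emit:" as name(argument=value, ...), one argument or row to a line, values as JSON. jog_arm: Moves the arm, as the interface text tells. Its arguments: {"type":"object","properties":{"moves":{"type":"array"},"squeeze":{"type":"number"}},"required":["moves"]}

```bash
mkdir -p pics; python3 - <<'E'
from rig import r
import cv2,numpy as np
print(r.sense())
for n in("side","top"):
    p,d=r.grab_frame(n); c=r.calibration(n); print(n,c)
    cv2.imwrite(f"pics/{n}0.png",p[:,:,::-1]); np.savez(f"{n}0.npz",p=p,d=d)
E
```

```text
{'clock': 0.0, 'qpos': array([ 1.22657232e+00,  3.53681298e-01,  1.63415282e+00,  2.61824840e-06,
        1.15518457e+00, -2.44501763e-03]), 'qvel': array([ 2.90597197e-03, -1.03173104e-04, -7.91449316e-04, -9.54830165e-05,
       -1.33222693e-03,  1.16616912e-03]), 'joint_efforts': array([ 5.05125299e-04, -6.05272794e+01, -3.42066193e+01, -3.86557474e-05,
        9.43991763e-03,  1.59151489e-05]), 'eef_pos': array([209.33967231, 588.38503989, 230.53297894]), 'tcp_rot': array([-3.14016663e+00, -5.88050339e-06,  2.79981260e+00]), 'contact_force': array([0.2209543 , 0.12533276, 0.41601944]), 'wrist_torque': array([ 0.10291274, -0.01147537,  0.03463152]), 'opening': 1.000688245564974}
side {'fx': 454.7285210813894, 'fy': 454.7285210813894, 'cx': 321.08338440827976, 'cy': 237.6775081139358, 'R': array([[ 0.8302526 , -0.55737586,  0.00357303],
       [-0.34921386, -0.52515476, -0.77605552],
       [ 0.434431  ,  0.64307436, -0.63065448]]), 't': array([-455.90436014,  250.40603296,  922.82293046])}
top {'fx': 505.9862575355662, 'fy': 505.9862575355662, 'cx': 317.77826589705046, 'cy': 236.62827730326535, 'R': array([[ 0.01623679, -0.99986292,  0.00324198],
       [-0.99795387, -0.01640616, -0.06179741],
       [ 0.06184212, -0.00223195, -0.99808345]]), 't': array([ -11.37438449,  551.8282925 , 1215.42962919])}
```

View pics/top0.png

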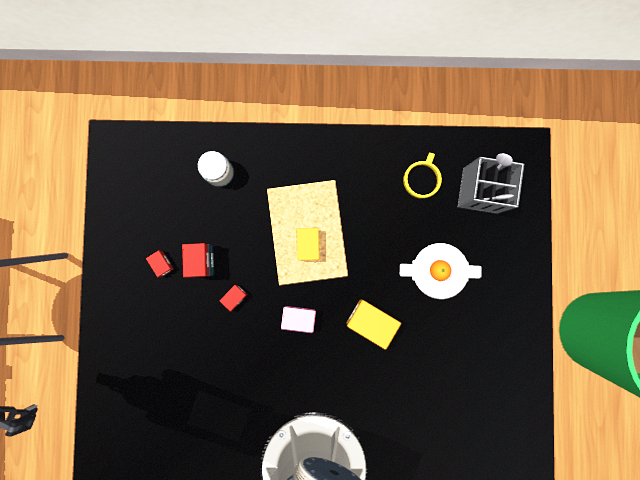

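View pics/side0.png

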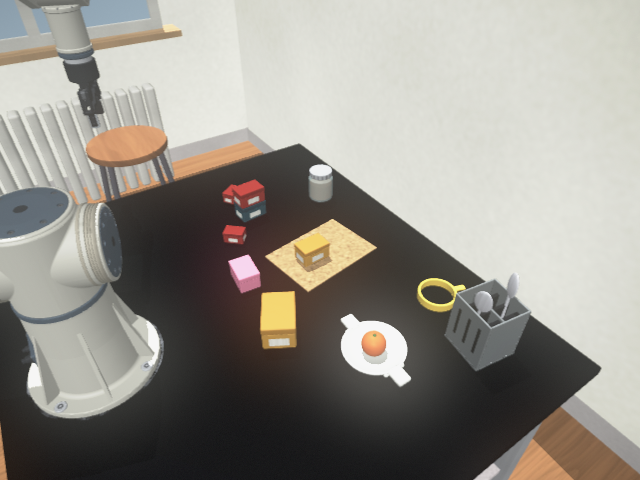

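```bash
cat > h.py <<'E'
import cv2,numpy as np
def cloud(d,c):
    v,u=np.mgrid[0:480,0:640]; z=d.astype(float)
    X=np.stack([(u-c['cx'])/c['fx']*z,(v-c['cy'])/c['fy']*z,z],-1)
    return (X-c['t'])@c['R']
def rect(P):
    (cx,cy),(w,h),a=cv2.minAreaRect(P[:,:2].astype(np.float32))
    a=np.radians(a)
    if h>w: w,h=h,w; a+=np.pi/2
    a=(a+np.pi/2)%np.pi-np.pi/2
    return np.round([cx,cy,w,h],1),round(a,3)
E
python3 - <<'E'
from rig import r
from h import *
for n in("top","side"):
    f=np.load(n+"0.npz");p,d=f['p'],f['d'];c=r.calibration(n);W=cloud(d,c)
    np.save(n+"W.npy",W)
    hsv=cv2.cvtColor(p,cv2.COLOR_RGB2HSV)
    print(n)
    # blobs by height above table
    m=((W[...,2]>12)&(W[...,2]<250)&(d>0)&(W[...,0]>200)&(abs(W[...,1])<600)).astype(np.uint8)
    k,l,s,ce=cv2.connectedComponentsWithStats(m)
    for i in range(1,k):
        if s[i,4]<60: continue
        q=l==i; P=W[q]; zt=np.percentile(P[:,2],95)
        T=P[P[:,2]>zt-6]
        print(ce[i].round(),s[i,4],'ztop',zt.round(1),'rect',rect(T),'med',T.mean(0).round(1),'hsv',np.median(hsv[q],0))
    q=cv2.inRange(hsv,(8,40,120),(25,200,255))>0
    q&=(W[...,2]<12)&(W[...,2]>-5)&(d>0)
    k,l,s,ce=cv2.connectedComponentsWithStats(q.astype(np.uint8))
    i=1+np.argmax(s[1:,4]);P=W[l==i];print('mat',s[i,4],rect(P),P.mean(0).round(1))
E
python3 - <<'E'
import cv2
a=cv2.imread('pics/top0.png');
cv2.imwrite('pics/crop1.png',cv2.resize(a[170:370,130:490],None,fx=2.2,fy=2.2,interpolation=cv2.INTER_CUBIC))
E
```

```text
top
[215. 168.] 918 ztop 95.0 rect (array([710.2, 245.7,  63.5,  63.2]), np.float64(0.021)) med [709.2 245.9  92.1] hsv [  0.   0. 255.]
[423. 175.] 354 ztop 23.3 rect (array([ 702.3, -260.5,  101.9,   87.6]), np.float64(-0.952)) med [ 708.7 -258.3   20.2] hsv [ 30. 150. 255.]
[491. 184.] 2992 ztop 158.9 rect (array([ 680.8, -403.9,   98. ,   32.5]), np.float64(-0.043)) med [ 688.6 -402.   168.3] hsv [105.   8.  92.]
[307. 244.] 696 ztop 53.5 rect (array([533.3,  21.8,  73.7,  49.9]), np.float64(0.019)) med [532.7  22.2  50.4] hsv [ 29. 153. 255.]
[197. 260.] 977 ztop 94.8 rect (array([490.5, 280.5,  75.8,  52.8]), np.float64(0.049)) med [490.3 281.   92. ] hsv [  2. 172. 252.]
[440. 270.] 2429 ztop 52.7 rect (array([ 475.8, -294.7,   42.4,   41.6]), np.float64(-0.604)) med [ 475.9 -294.    52.9] hsv [  0.   0. 255.]
[158. 263.] 393 ztop 35.8 rect (array([481.2, 380.5,  53.8,  37.5]), np.float64(0.566)) med [480.8 380.4  32.9] hsv [  2. 172. 252.]
[232. 297.] 364 ztop 36.3 rect (array([402.5, 199.6,  53.7,  35.9]), np.float64(-0.765)) med [402.8 200.4  33.2] hsv [  2. 175. 252.]
[373
[... 983 characters left out ...]
64(0.053)) med [534.6  20.3  50.1] hsv [ 22. 139. 227.]
[245. 272.] 747 ztop 48.0 rect (array([357. ,  41.9,  79.1,  52. ]), np.float64(1.482)) med [356.   39.3  46. ] hsv [159.  36. 247.]
[484. 318.] 5544 ztop 158.6 rect (array([ 681.9, -406.1,   98.2,   34.7]), np.float64(-0.058)) med [ 673.5 -406.2  166.6] hsv [ 80.   8. 109.]
[278. 318.] 1858 ztop 66.0 rect (array([ 350.6, -134.6,  108.8,   72.1]), np.float64(1.048)) med [ 348.7 -138.2   64. ] hsv [ 23. 136. 244.]
[375. 348.] 2911 ztop 53.3 rect (array([ 477.7, -296. ,   41.1,   38.9]), np.float64(-1.417)) med [ 475.9 -298.7   53.5] hsv [  0.   0. 247.]
mat 3281 (array([567.9,  27.5, 244.2, 178.5]), np.float64(0.142)) [561.7  13.9   4.5]
```

View pics/crop1.png

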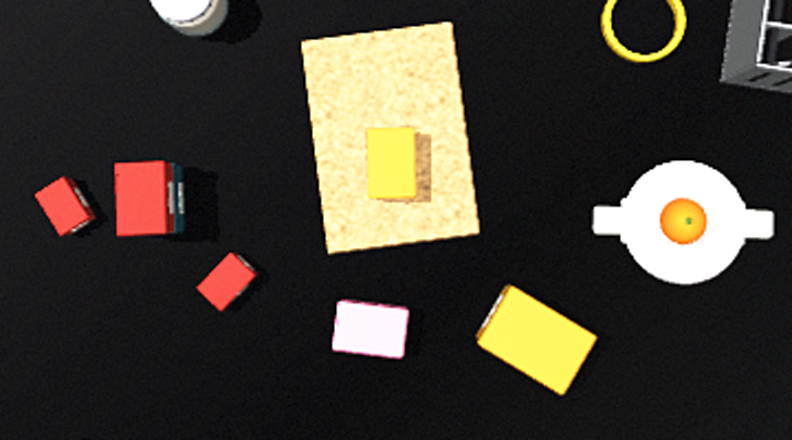

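The tea tin is the mustard one on the mat at (308,243): it measures 76x52 mm. The larger yellow tin at (373,324) and the pink one at (298,319) are not it. The column is at (197,260), with a 76x52 top at z=92. The red tins at (158,263) and (232,297) are smaller. Next I'll refine poses, including the dish and mat.

```bash
cat >> h.py <<'E'
def proj(uv,c,z):
    uv=np.asarray(uv,float).reshape(-1,2)
    D=np.c_[(uv[:,0]-c['cx'])/c['fx'],(uv[:,1]-c['cy'])/c['fy'],np.ones(len(uv))]@c['R']
    o=-c['R'].T@c['t']; s=(z-o[2])/D[:,2]
    return o+s[:,None]*D
def quad(mask,c,z):
    cs,_=cv2.findContours(mask.astype(np.uint8),cv2.RETR_EXTERNAL,cv2.CHAIN_APPROX_NONE)
    k=max(cs,key=cv2.contourArea)
    P=proj(k[:,0,:],c,z); return rect(P),P
E
python3 - <<'E'
from rig import r
from h import *
f=np.load("top0.npz");p,d=f['p'],f['d'];c=r.calibration("top");W=np.load("topW.npy")
hsv=cv2.cvtColor(p,cv2.COLOR_RGB2HSV);Z=W[...,2]
def box(u,v,a): 
    m=np.zeros((480,640),bool); m[v-a:v+a,u-a:u+a]=1; return m
print('loose',quad(box(308,243,30)&(Z>44)&(Z<58),c,50)[0])
print('mid',quad(box(197,260,26)&(Z>85),c,92)[0])
print('low side rows', )
sat=hsv[...,1].astype(int); val=hsv[...,2]
mm=box(307,232,60)&(val>110)
R,P=quad(mm,c,4); print('mat',R)
# lower tin (teal) points
P=W[box(205,260,22)&(Z<80)&(Z>5)];print('teal',P.min(0),P.max(0),np.median(P,0))
# dish
m=box(440,270,50)&(val>150)&(Z>5)
P=W[m]
rim=P[(P[:,2]>18)&(P[:,2]<31)]
print('dish rect all',rect(rim),rim.mean(0))
n,l,s,ce=cv2.connectedComponentsWithStats(m.astype(np.uint8));print(s,ce)
cs,_=cv2.findContours((l==1+np.argmax(s[1:,4])).astype(np.uint8),cv2.RETR_EXTERNAL,cv2.CHAIN_APPROX_NONE)
P=proj(max(cs,key=cv2.contourArea)[:,0,:],c,27)[:,:2]
c0=P.mean(0)
from scipy.optimize import least_squares
for _ in range(3):
    rr=np.linalg.norm(P-c0,axis=1); Q=P[rr<71]
    s=least_squares(lambda x:np.hypot(Q[:,0]-x[0],Q[:,1]-x[1])-x[2],[*c0,66],loss='soft_l1'); c0=s.x[:2]
print('dish circ',s.x)
rr=np.linalg.norm(P-c0,axis=1);E=P[rr>74]
for sg in(1,-1):
    e=E[sg*(E[:,1]-c0[1])>0]; print('ear',e.mean(0),rect(e))
print('clem',W[box(440,270,15)&(hsv[...,0]<22)&(sat>120)][:,:].mean(0))
E
```

```text
loose (array([533.2,  23. ,  73.5,  52.2]), np.float64(0.016))
mid (array([490.5, 280.2,  75.4,  52.4]), np.float64(0.033))
low side rows
mat (array([564.2,  24.7, 241.2, 171.7]), np.float64(0.147))
teal [439.2366194  221.15572263   5.00486056] [544.02084075 323.4638394   79.29580677] [490.61384737 255.46913043  41.97759503]
dish rect all (array([ 474.9, -297.6,  171.2,  132.7]), np.float64(-0.955)) [ 474.58363451 -299.16721595   23.89229506]
[[     0      0    640    480 304455]
 [   399    243     82     56   2732]
 [   390    316      6      4     13]] [[318.41605492 239.22005879]
 [439.95168375 270.32247438]
 [391.69230769 318.15384615]]
dish circ [ 475.16076071 -297.97684649   65.59361402]
ear [ 475.41147955 -208.63857361] (array([ 475.5, -211.2,   26.6,   24.1]), np.float64(0.006))
ear [ 473.75012362 -386.60896297] (array([ 474.5, -383.5,   28.9,   21.7]), np.float64(-0.002))
clem [ 475.56427709 -289.53850089   57.14737059]
```

```bash
cat >> h.py <<'E'
import json
def plan(start,goal,N,grip,acc=0.3,rd=3):
    """start/goal x,y,z(mm),psi. trapezoid profile; prints rows in chunks of 10"""
    t=np.arange(1,N+1)/N; a=acc
    def s(t):
        v=1/(1-a)
        return np.where(t<a,v*t*t/(2*a),np.where(t>1-a,1-v*(1-t)**2/(2*a),v*(t-a/2)))
    g=np.array(goal,float);st=np.array(start,float);cur=st.copy();rows=[]
    for u in s(t):
        w=st+(g-st)*u; d=w-cur; p=cur[3]
        loc=np.round([(np.cos(p)*d[0]+np.sin(p)*d[1])/1e3,(np.sin(p)*d[0]-np.cos(p)*d[1])/1e3,-d[2]/1e3],rd)
        az=round(-d[3],3)
        rows.append({"grip":grip,"translation":[float(x)+0. for x in loc],"twist":[0,0,float(az)+0.]})
        L=loc*1e3
        cur+= [np.cos(p)*L[0]+np.sin(p)*L[1],np.sin(p)*L[0]-np.cos(p)*L[1],-L[2],-az]
    for i in range(0,N,10): print(json.dumps(rows[i:i+10]).replace('-0.0,','0.0,').replace('-0.0]','0.0]'))
    print('end',cur.round(3),'max step',max(np.linalg.norm(x['translation']) for x in rows))
E
python3 - <<'E'
from h import *
plan([209.4,588.6,231,2.80],[533.8,22.5,150,3.165],24,-1)
E
```

```text
[{"grip": -1, "translation": [-0.002, -0.002, 0.0], "twist": [0, 0, -0.002]}, {"grip": -1, "translation": [-0.006, -0.005, 0.001], "twist": [0, 0, -0.004]}, {"grip": -1, "translation": [-0.01, -0.009, 0.002], "twist": [0, 0, -0.008]}, {"grip": -1, "translation": [-0.015, -0.012, 0.002], "twist": [0, 0, -0.01]}, {"grip": -1, "translation": [-0.018, -0.017, 0.003], "twist": [0, 0, -0.014]}, {"grip": -1, "translation": [-0.021, -0.02, 0.004], "twist": [0, 0, -0.016]}, {"grip": -1, "translation": [-0.026, -0.024, 0.004], "twist": [0, 0, -0.02]}, {"grip": -1, "translation": [-0.027, -0.027, 0.005], "twist": [0, 0, -0.022]}, {"grip": -1, "translation": [-0.027, -0.028, 0.005], "twist": [0, 0, -0.021]}, {"grip": -1, "translation": [-0.026, -0.029, 0.005], "twist": [0, 0, -0.022]}]
[{"grip": -1, "translation": [-0.026, -0.029, 0.005], "twist": [0, 0, -0.022]}, {"grip": -1, "translation": [-0.025, -0.03, 0.004], "twist": [0, 0, -0.022]}, {"grip": -1, "translation": [-0.025, -0.03, 0.005], "twist": [0, 0, -0.021]}, {"grip": -1, "translation": [-0.023, -0.031, 0.005], "twist": [0, 0, -0.022]}, 
[... 152 characters left out ...]
21]}, {"grip": -1, "translation": [-0.021, -0.032, 0.005], "twist": [0, 0, -0.022]}, {"grip": -1, "translation": [-0.019, -0.029, 0.004], "twist": [0, 0, -0.02]}, {"grip": -1, "translation": [-0.016, -0.025, 0.004], "twist": [0, 0, -0.016]}, {"grip": -1, "translation": [-0.012, -0.021, 0.003], "twist": [0, 0, -0.014]}]
[{"grip": -1, "translation": [-0.01, -0.017, 0.002], "twist": [0, 0, -0.01]}, {"grip": -1, "translation": [-0.006, -0.012, 0.002], "twist": [0, 0, -0.008]}, {"grip": -1, "translation": [-0.004, -0.007, 0.001], "twist": [0, 0, -0.004]}, {"grip": -1, "translation": [-0.001, -0.002, 0.0], "twist": [0, 0, -0.002]}]
end [533.389  22.466 150.      3.165] max step 0.03972404813208241
```

Emit:
jog_arm(
  moves=[
    {"grip": -1, "translation": [-0.002, -0.002, 0.0], "twist": [0, 0, -0.002]},
    {"grip": -1, "translation": [-0.006, -0.005, 0.001], "twist": [0, 0, -0.004]},
    {"grip": -1, "translation": [-0.01, -0.009, 0.002], "twist": [0, 0, -0.008]},
    {"grip": -1, "translation": [-0.015, -0.012, 0.002], "twist": [0, 0, -0.01]},
    {"grip": -1, "translation": [-0.018, -0.017, 0.003], "twist": [0, 0, -0.014]},
    {"grip": -1, "translation": [-0.021, -0.02, 0.004], "twist": [0, 0, -0.016]},
    {"grip": -1, "translation": [-0.026, -0.024, 0.004], "twist": [0, 0, -0.02]},
    {"grip": -1, "translation": [-0.027, -0.027, 0.005], "twist": [0, 0, -0.022]},
    {"grip": -1, "translation": [-0.027, -0.028, 0.005], "twist": [0, 0, -0.021]},
    {"grip": -1, "translation": [-0.026, -0.029, 0.005], "twist": [0, 0, -0.022]},
  ],
)

```text
clock: 0.93
eef_pos: [333.1, 370.3, 200.0]
tcp_rot: [-3.141, 0.0, 2.941]
contact_force: [0.7, -0.5, 1.1]
opening: 1.001
```

Emit:
jog_arm(
  moves=[
    {"grip": -1, "translation": [-0.026, -0.029, 0.005], "twist": [0, 0, -0.022]},
    {"grip": -1, "translation": [-0.025, -0.03, 0.004], "twist": [0, 0, -0.022]},
    {"grip": -1, "translation": [-0.025, -0.03, 0.005], "twist": [0, 0, -0.021]},
    {"grip": -1, "translation": [-0.023, -0.031, 0.005], "twist": [0, 0, -0.022]},
    {"grip": -1, "translation": [-0.023, -0.031, 0.005], "twist": [0, 0, -0.022]},
    {"grip": -1, "translation": [-0.023, -0.032, 0.005], "twist": [0, 0, -0.021]},
    {"grip": -1, "translation": [-0.021, -0.032, 0.005], "twist": [0, 0, -0.022]},
    {"grip": -1, "translation": [-0.019, -0.029, 0.004], "twist": [0, 0, -0.02]},
    {"grip": -1, "translation": [-0.016, -0.025, 0.004], "twist": [0, 0, -0.016]},
    {"grip": -1, "translation": [-0.012, -0.021, 0.003], "twist": [0, 0, -0.014]},
  ],
)

```text
clock: 1.77
eef_pos: [512.3, 57.3, 155.0]
tcp_rot: [-3.141, 0.0, 3.141]
contact_force: [0.3, -0.2, -0.4]
opening: 1.0
```

Emit:
jog_arm(
  moves=[
    {"grip": -1, "translation": [-0.01, -0.017, 0.002], "twist": [0, 0, -0.01]},
    {"grip": -1, "translation": [-0.006, -0.012, 0.002], "twist": [0, 0, -0.008]},
    {"grip": -1, "translation": [-0.004, -0.007, 0.001], "twist": [0, 0, -0.004]},
    {"grip": -1, "translation": [-0.001, -0.002, 0.0], "twist": [0, 0, -0.002]},
    {"grip": -1, "translation": [0, 0, 0], "twist": [0, 0, 0]},
  ],
)

```text
clock: 2.18
eef_pos: [532.9, 22.1, 150.2]
tcp_rot: [3.142, -0.0, -3.119]
contact_force: [0.6, 0.4, 0.3]
opening: 1.0
```

Emit:
jog_arm(
  moves=[
    {"grip": -1, "translation": [-0.001, 0, 0.008], "twist": [0, 0, 0]},
    {"grip": -1, "translation": [0, 0, 0.02], "twist": [0, 0, 0]},
    {"grip": -1, "translation": [0, 0, 0.025], "twist": [0, 0, 0]},
    {"grip": -1, "translation": [0, 0, 0.025], "twist": [0, 0, 0]},
    {"grip": -1, "translation": [0, 0, 0.025], "twist": [0, 0, 0]},
    {"grip": -1, "translation": [0, 0, 0.02], "twist": [0, 0, 0]},
    {"grip": -1, "translation": [0, 0, 0.01], "twist": [0, 0, 0]},
    {"grip": -1, "translation": [0, 0, 0.003], "twist": [0, 0, 0]},
    {"grip": -1, "translation": [0, 0, 0], "twist": [0, 0, 0]},
  ],
  squeeze=40,
)

```text
clock: 2.93
eef_pos: [533.8, 23.1, 13.8]
tcp_rot: [-3.142, -0.001, -3.118]
contact_force: [0.8, -0.6, 0.2]
opening: 0.999
```

Emit:
jog_arm(
  moves=[
    {"grip": 1, "translation": [0, 0, 0], "twist": [0, 0, 0]},
    {"grip": 1, "translation": [0, 0, 0], "twist": [0, 0, 0]},
    {"grip": 1, "translation": [0, 0, 0], "twist": [0, 0, 0]},
    {"grip": 1, "translation": [0, 0, 0], "twist": [0, 0, 0]},
    {"grip": 1, "translation": [0, 0, 0], "twist": [0, 0, 0]},
    {"grip": 1, "translation": [0, 0, 0], "twist": [0, 0, 0]},
  ],
  squeeze=40,
)

```text
clock: 3.43
eef_pos: [535.3, 22.7, 15.6]
tcp_rot: [3.141, 0.002, -3.118]
contact_force: [-1.6, 1.2, 6.1]
opening: 0.605
```

Emit:
jog_arm(
  moves=[
    {"grip": 1, "translation": [0, 0, 0], "twist": [0, 0, 0]},
    {"grip": 1, "translation": [0, 0, 0], "twist": [0, 0, 0]},
    {"grip": 1, "translation": [0, 0, -0.006], "twist": [0, 0, 0]},
    {"grip": 1, "translation": [0, 0, -0.01], "twist": [0, 0, 0]},
    {"grip": 1, "translation": [0, 0, -0.02], "twist": [0, 0, 0]},
    {"grip": 1, "translation": [0, 0, -0.03], "twist": [0, 0, 0]},
    {"grip": 1, "translation": [0, 0, -0.03], "twist": [0, 0, 0]},
    {"grip": 1, "translation": [0, 0, -0.03], "twist": [0, 0, 0]},
    {"grip": 1, "translation": [0, 0, -0.02], "twist": [0, 0, 0]},
    {"grip": 1, "translation": [0, 0, -0.01], "twist": [0, 0, 0]},
  ],
)

```text
clock: 4.27
eef_pos: [535.8, 22.7, 174.3]
tcp_rot: [3.142, 0.005, -3.118]
contact_force: [0.8, -0.8, -0.5]
opening: 0.607
```

Emit:
jog_arm(
  moves=[
    {"grip": 1, "translation": [0, 0, -0.005], "twist": [0, 0, 0]},
    {"grip": 1, "translation": [0, 0, 0], "twist": [0, 0, 0]},
    {"grip": 1, "translation": [0, 0, 0], "twist": [0, 0, 0]},
  ],
)

```text
clock: 4.52
eef_pos: [533.7, 22.6, 174.5]
tcp_rot: [-3.142, -0.001, -3.118]
contact_force: [-0.2, -1.0, -2.7]
opening: 0.6
```

```bash
cat > look.py <<'E'
import sys
from rig import r
from h import *
for n in("side","top"):
    p,d=r.grab_frame(n);cv2.imwrite(f"pics/{n}{sys.argv[1]}.png",p[:,:,::-1]);np.savez(f"{n}{sys.argv[1]}.npz",p=p,d=d)
s=r.sense();print(s['clock'],s['eef_pos'],s['tcp_rot'],s['contact_force'],s['opening'],s['qpos'].round(2))
E
python3 look.py 1; python3 - <<'E'
import cv2
a=cv2.imread('pics/side1.png');cv2.imwrite('pics/s1c.png',cv2.resize(a[60:300,180:440],None,fx=2.3,fy=2.3))
E
```

```text
4.6167 [533.41015721  22.61788675 173.85833488] [-3.14154249e+00 -2.51242594e-03 -3.11844968e+00] [ 1.15034882 -0.4302046  -1.8084925 ] 0.6047727582535662 [ 0.04  0.28  1.88 -0.    0.98 -1.55]
```

View pics/s1c.png

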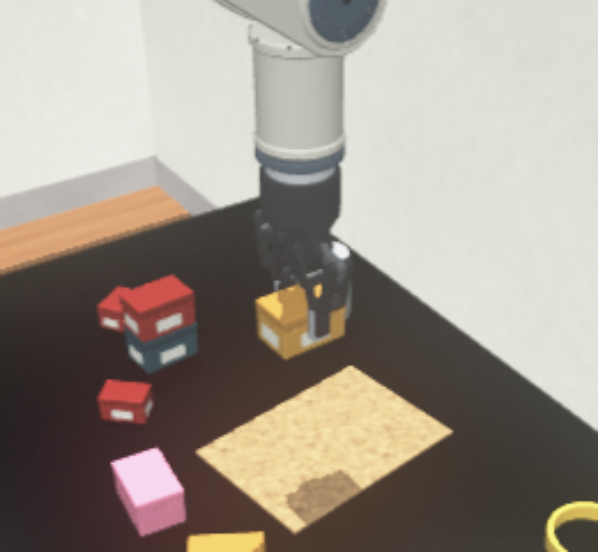

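```bash
python3 - <<'E'
from rig import r
from h import *
for n in("side","top"):
    f=np.load(n+"1.npz");p,d=f['p'],f['d'];c=r.calibration(n);W=cloud(d,c)
    hsv=cv2.cvtColor(p,cv2.COLOR_RGB2HSV)
    q=(hsv[...,0]>14)&(hsv[...,0]<34)&(hsv[...,1]>100)&(W[...,2]>140)&(W[...,2]<220)&(d>0)&(abs(W[...,0]-534)<80)&(abs(W[...,1]-22)<70)
    P=W[q];print(n,len(P),np.percentile(P,[0,1,5,50,95,99,100],axis=0).round(1).tolist())
    T=P[P[:,2]>203]; print('top face',len(T),rect(T) if len(T)>5 else '')
    m=(hsv[...,1]>40)&(hsv[...,0]>8)&(hsv[...,0]<28)&(W[...,2]<10)&(W[...,2]>-4)&(W[...,0]>400)&(abs(W[...,1])<150)&(W[...,0]<720)
    k,l,s,ce=cv2.connectedComponentsWithStats(m.astype(np.uint8));i=1+np.argmax(s[1:,4])
    print('mat',quad(l==i,c,4)[0], rect(W[l==i]))
E
```

```text
side 601 [[495.1, -18.6, 162.9], [495.9, -7.2, 164.3], [496.8, -5.0, 167.3], [513.2, 4.5, 202.1], [563.7, 41.9, 210.3], [568.8, 45.5, 211.4], [571.4, 48.0, 212.0]]
top face 290 (array([528.7,  19.7,  67.3,  55.3]), np.float64(-0.038))
mat (array([558.4,  -1.4, 321.9, 306.5]), np.float64(0.001)) (array([560.1,  -0. , 319.6, 300. ]), np.float64(-0.0))
top 34 [[493.4, -5.2, 166.5], [493.4, -4.5, 168.1], [493.4, -1.8, 171.3], [494.0, 14.4, 206.0], [496.1, 40.7, 209.0], [496.2, 43.4, 210.2], [496.3, 44.1, 210.7]]
top face 27 (array([494.8,  19.5,  49.3,   2. ]), np.float64(-1.548))
mat (array([471. ,  28.5, 140.5,  64.8]), np.float64(-1.467)) (array([471. ,  28.7, 140.7,  65. ]), np.float64(-1.468))
```

```bash
python3 - <<'E'
from h import *
plan([533.4,22.6,174,3.165],[490.7,280.3,150,3.187],16,1)
E
```

```text
[{"grip": 1, "translation": [0.0, 0.002, 0.0], "twist": [0, 0, 0.0]}, {"grip": 1, "translation": [0.001, 0.008, 0.001], "twist": [0, 0, -0.001]}, {"grip": 1, "translation": [0.002, 0.012, 0.001], "twist": [0, 0, -0.001]}, {"grip": 1, "translation": [0.002, 0.016, 0.002], "twist": [0, 0, -0.001]}, {"grip": 1, "translation": [0.003, 0.022, 0.002], "twist": [0, 0, -0.002]}, {"grip": 1, "translation": [0.004, 0.023, 0.002], "twist": [0, 0, -0.002]}, {"grip": 1, "translation": [0.003, 0.023, 0.002], "twist": [0, 0, -0.002]}, {"grip": 1, "translation": [0.003, 0.023, 0.002], "twist": [0, 0, -0.002]}, {"grip": 1, "translation": [0.003, 0.024, 0.002], "twist": [0, 0, -0.002]}, {"grip": 1, "translation": [0.003, 0.023, 0.002], "twist": [0, 0, -0.002]}]
[{"grip": 1, "translation": [0.003, 0.023, 0.002], "twist": [0, 0, -0.002]}, {"grip": 1, "translation": [0.002, 0.021, 0.002], "twist": [0, 0, -0.002]}, {"grip": 1, "translation": [0.002, 0.017, 0.002], "twist": [0, 0, -0.001]}, {"grip": 1, "translation": [0.002, 0.012, 0.001], "twist": [0, 0, -0.001]}, {"grip": 1, "translation": [0.001, 0.008, 0.001], "twist": [0, 0, -0.001]}, {"grip": 1, "translation": [0.0, 0.002, 0.0], "twist": [0, 0, 0.0]}]
end [490.726 280.32  150.      3.187] max step 0.024269322199023193
```

Emit:
jog_arm(
  moves=[
    {"grip": 1, "translation": [0.0, 0.002, 0.0], "twist": [0, 0, 0.0]},
    {"grip": 1, "translation": [0.001, 0.008, 0.001], "twist": [0, 0, -0.001]},
    {"grip": 1, "translation": [0.002, 0.012, 0.001], "twist": [0, 0, -0.001]},
    {"grip": 1, "translation": [0.002, 0.016, 0.002], "twist": [0, 0, -0.001]},
    {"grip": 1, "translation": [0.003, 0.022, 0.002], "twist": [0, 0, -0.002]},
    {"grip": 1, "translation": [0.004, 0.023, 0.002], "twist": [0, 0, -0.002]},
    {"grip": 1, "translation": [0.003, 0.023, 0.002], "twist": [0, 0, -0.002]},
    {"grip": 1, "translation": [0.003, 0.023, 0.002], "twist": [0, 0, -0.002]},
    {"grip": 1, "translation": [0.003, 0.024, 0.002], "twist": [0, 0, -0.002]},
    {"grip": 1, "translation": [0.003, 0.023, 0.002], "twist": [0, 0, -0.002]},
  ],
)

```text
clock: 5.45
eef_pos: [504.2, 200.0, 158.8]
tcp_rot: [3.141, -0.001, -3.103]
contact_force: [0.2, 0.4, -2.2]
opening: 0.6
```

Emit:
jog_arm(
  moves=[
    {"grip": 1, "translation": [0.003, 0.023, 0.002], "twist": [0, 0, -0.002]},
    {"grip": 1, "translation": [0.002, 0.021, 0.002], "twist": [0, 0, -0.002]},
    {"grip": 1, "translation": [0.002, 0.017, 0.002], "twist": [0, 0, -0.001]},
    {"grip": 1, "translation": [0.002, 0.012, 0.001], "twist": [0, 0, -0.001]},
    {"grip": 1, "translation": [0.001, 0.008, 0.001], "twist": [0, 0, -0.001]},
    {"grip": 1, "translation": [0.0, 0.002, 0.0], "twist": [0, 0, 0.0]},
    {"grip": 1, "translation": [0, 0, 0], "twist": [0, 0, 0]},
    {"grip": 1, "translation": [0, 0, 0], "twist": [0, 0, 0]},
    {"grip": 1, "translation": [0, 0, 0], "twist": [0, 0, 0]},
  ],
)

```text
clock: 6.2
eef_pos: [491.9, 279.7, 151.3]
tcp_rot: [-3.141, -0.0, -3.097]
contact_force: [0.7, -0.2, -0.1]
opening: 0.601
```

```bash
python3 look.py 2; python3 - <<'E'
from rig import r
from h import *
a=cv2.imread('pics/side2.png');cv2.imwrite('pics/s2c.png',cv2.resize(a[100:260,160:360],None,fx=3,fy=3,interpolation=cv2.INTER_CUBIC))
for n in("side","top"):
    f=np.load(n+"2.npz");p,d=f['p'],f['d'];c=r.calibration(n);W=cloud(d,c)
    hsv=cv2.cvtColor(p,cv2.COLOR_RGB2HSV)
    q=(hsv[...,0]>14)&(hsv[...,0]<34)&(hsv[...,1]>100)&(W[...,2]>110)&(W[...,2]<200)&(d>0)&(abs(W[...,0]-490)<80)&(abs(W[...,1]-280)<70)
    P=W[q];print(n,len(P),np.percentile(P,[0,1,50,99,100],axis=0).round(1).tolist())
    q=((hsv[...,0]<9)|(hsv[...,0]>170))&(hsv[...,1]>100)&(W[...,2]>50)&(W[...,2]<100)&(d>0)&(abs(W[...,0]-490)<80)&(abs(W[...,1]-280)<50)
    P=W[q];print('red',n,len(P),np.percentile(P,[0,1,50,99,100],axis=0).round(1).tolist())
    # mat
    q=(hsv[...,2]>90)&(hsv[...,0]>8)&(hsv[...,0]<30)&(W[...,2]<10)&(W[...,2]>-4)&(W[...,0]>420)&(abs(W[...,1]-25)<125)&(W[...,0]<720)
    k,l,s,ce=cv2.connectedComponentsWithStats(q.astype(np.uint8));i=1+np.argmax(s[1:,4])
    print('mat',quad(l==i,c,4)[0], rect(W[l==i]))
E
```

```text
6.3 [491.9600135  279.68362654 151.39918461] [-3.14153525e+00  8.38341008e-05 -3.09742224e+00] [ 0.05118686 -0.43371638 -1.64960807] 0.609139450684118 [ 0.51  0.35  1.83 -0.    0.96 -1.1 ]
side 433 [[453.4, 241.6, 137.8], [454.0, 248.6, 141.2], [473.1, 256.6, 176.8], [528.8, 300.8, 188.2], [531.5, 303.5, 189.0]]
red side 561 [[453.9, 250.4, 50.3], [454.3, 251.5, 51.2], [488.1, 261.9, 89.6], [529.9, 305.9, 94.7], [533.3, 313.5, 95.6]]
mat (array([566.2,  25.5, 244.9, 175.4]), np.float64(0.147)) (array([568.5,  29. , 248.2, 179.8]), np.float64(0.149))
top 272 [[454.3, 246.5, 141.6], [454.7, 250.8, 145.4], [477.8, 257.4, 184.2], [528.1, 280.0, 190.1], [528.4, 282.8, 199.9]]
red top 137 [[455.1, 253.2, 50.7], [455.4, 253.8, 51.3], [473.8, 257.4, 89.6], [528.4, 264.7, 96.0], [528.6, 265.6, 96.6]]
mat (array([564.1,  24.8, 241. , 171.4]), np.float64(0.146)) (array([564.3,  24.8, 241.3, 172.2]), np.float64(0.144))
```

View pics/s2c.png

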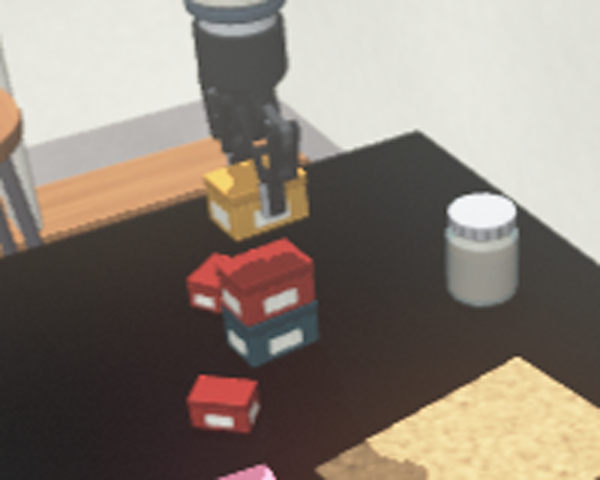

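Emit:
jog_arm(
  moves=[
    {"grip": 1, "translation": [0, 0, 0.005], "twist": [0, 0, 0]},
    {"grip": 1, "translation": [0, 0, 0.01], "twist": [0, 0, 0]},
    {"grip": 1, "translation": [0, 0, 0.01], "twist": [0, 0, 0]},
    {"grip": 1, "translation": [0, 0, 0.01], "twist": [0, 0, 0]},
    {"grip": 1, "translation": [0, 0, 0.005], "twist": [0, 0, 0]},
    {"grip": 1, "translation": [0, 0, 0.003], "twist": [0, 0, 0]},
    {"grip": 1, "translation": [0, 0, 0.002], "twist": [0, 0, 0]},
    {"grip": 1, "translation": [0, 0, 0], "twist": [0, 0, 0]},
    {"grip": 1, "translation": [0, 0, 0], "twist": [0, 0, 0]},
  ],
)

```text
clock: 7.05
eef_pos: [491.9, 280.5, 106.4]
tcp_rot: [3.141, 0.0, -3.096]
contact_force: [-0.0, 0.9, -1.4]
opening: 0.601
```

Emit:
jog_arm(
  moves=[
    {"grip": 1, "translation": [0, 0, 0.002], "twist": [0, 0, 0]},
    {"grip": 1, "translation": [0, 0, 0.001], "twist": [0, 0, 0]},
    {"grip": 1, "translation": [0, 0, 0], "twist": [0, 0, 0]},
    {"grip": 1, "translation": [0, 0, 0], "twist": [0, 0, 0]},
  ],
)

```text
clock: 7.38
eef_pos: [492.0, 280.6, 103.7]
tcp_rot: [3.141, 0.001, -3.096]
contact_force: [-0.1, 0.2, 1.9]
opening: 0.606
```

Emit:
jog_arm(
  moves=[
    {"grip": 1, "translation": [0, 0, 0.001], "twist": [0, 0, 0]},
    {"grip": 1, "translation": [0, 0, 0], "twist": [0, 0, 0]},
    {"grip": 1, "translation": [0, 0, 0], "twist": [0, 0, 0]},
  ],
)

```text
clock: 7.63
eef_pos: [492.1, 280.6, 103.6]
tcp_rot: [3.141, 0.001, -3.096]
contact_force: [-3.8, -1.0, 12.7]
opening: 0.604
```

Emit:
jog_arm(
  moves=[
    {"grip": 1, "translation": [0, 0, -0.001], "twist": [0, 0, 0]},
    {"grip": -0.3, "translation": [0, 0, 0], "twist": [0, 0, 0]},
    {"grip": -0.4, "translation": [0, 0, 0], "twist": [0, 0, 0]},
    {"grip": -0.6, "translation": [0, 0, 0], "twist": [0, 0, 0]},
    {"grip": -0.8, "translation": [0, 0, 0], "twist": [0, 0, 0]},
    {"grip": -0.8, "translation": [0, 0, 0], "twist": [0, 0, 0]},
    {"grip": -0.8, "translation": [0, 0, 0], "twist": [0, 0, 0]},
  ],
)

```text
clock: 8.22
eef_pos: [491.7, 280.4, 103.2]
tcp_rot: [-3.141, -0.0, -3.096]
contact_force: [-0.3, -0.0, -0.8]
opening: 0.897
```

Emit:
jog_arm(
  moves=[
    {"grip": -0.8, "translation": [0, 0, -0.01], "twist": [0, 0, 0]},
    {"grip": -0.8, "translation": [0, 0, -0.015], "twist": [0, 0, 0]},
    {"grip": -0.8, "translation": [0, 0, -0.025], "twist": [0, 0, 0]},
    {"grip": -0.8, "translation": [0, 0, -0.03], "twist": [0, 0, 0]},
    {"grip": -0.8, "translation": [0, 0, -0.025], "twist": [0, 0, 0]},
    {"grip": -0.8, "translation": [0, 0, -0.01], "twist": [0, 0, 0]},
    {"grip": -0.8, "translation": [0, 0, 0], "twist": [0, 0, 0]},
  ],
)

```text
clock: 8.8
eef_pos: [493.2, 281.2, 221.5]
tcp_rot: [3.139, 0.005, -3.096]
contact_force: [-0.3, 0.6, 0.0]
opening: 0.899
```

```bash
python3 look.py 3; python3 - <<'E'
from rig import r
from h import *
a=cv2.imread('pics/side3.png');cv2.imwrite('pics/s3c.png',cv2.resize(a[100:260,160:360],None,fx=3,fy=3,interpolation=cv2.INTER_CUBIC))
for n in("side","top"):
    f=np.load(n+"3.npz");p,d=f['p'],f['d'];c=r.calibration(n);W=cloud(d,c)
    hsv=cv2.cvtColor(p,cv2.COLOR_RGB2HSV)
    q=(hsv[...,0]>14)&(hsv[...,0]<34)&(hsv[...,1]>100)&(W[...,2]>95)&(W[...,2]<150)&(d>0)&(abs(W[...,0]-490)<80)&(abs(W[...,1]-280)<70)
    P=W[q];print(n,len(P),np.percentile(P,[0,1,50,99,100],axis=0).round(1).tolist())
    print(quad(q&(W[...,2]>132),c,138)[0])
    q=((hsv[...,0]<9)|(hsv[...,0]>170))&(hsv[...,1]>100)&(W[...,2]>50)&(W[...,2]<100)&(d>0)&(abs(W[...,0]-490)<80)&(abs(W[...,1]-280)<50)
    P=W[q];print('red',n,len(P),np.percentile(P,[0,1,50,99,100],axis=0).round(1).tolist())
E
```

```text
8.9 [491.47626697 280.23650155 217.96384109] [-3.14157386e+00 -2.37744414e-05 -3.09643370e+00] [-0.42676783  0.18601786  0.07490202] 0.9027058411076365 [ 0.52  0.28  1.78 -0.    1.09 -1.1 ]
side 590 [[454.1, 248.9, 95.0], [454.6, 250.1, 96.5], [486.2, 259.2, 134.4], [529.8, 303.6, 140.4], [532.0, 308.1, 141.6]]
(array([490.6, 273.1,  79.4,  61.5]), np.float64(0.032))
red side 289 [[453.3, 250.9, 50.4], [454.5, 251.3, 50.9], [479.1, 257.4, 76.2], [531.2, 302.5, 91.9], [531.3, 304.3, 92.3]]
top 499 [[451.1, 250.9, 96.4], [453.5, 251.7, 101.2], [473.3, 272.6, 137.4], [528.2, 303.8, 142.9], [528.5, 306.8, 143.7]]
(array([466.8, 277. ,  51.1,  28.4]), np.float64(-1.507))
red top 48 [[455.2, 253.0, 50.5], [455.2, 253.2, 51.7], [473.8, 255.2, 65.8], [528.3, 258.8, 86.2], [528.6, 258.9, 89.4]]
```

View pics/s3c.png

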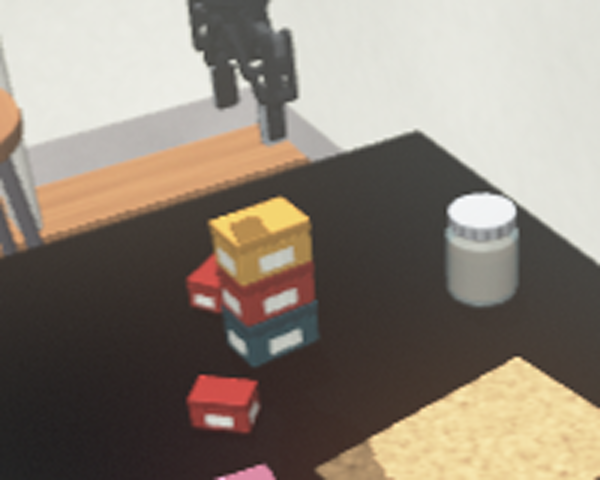

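Tin stands aligned on the column (both spans x≈454–530). Now to the dish's left ear.

```bash
python3 - <<'E'
from h import *
plan([491.5,280.2,218,3.187],[475.5,-216,130,1.56],24,-1)
# refine dish with image 3
from rig import r
f=np.load("top3.npz");p,d=f['p'],f['d'];c=r.calibration("top");W=cloud(d,c)
val=p.max(2);m=np.zeros((480,640),bool);m[235:310,390:490]=1
m&=(val>150)&(W[...,2]>5)
cs,_=cv2.findContours(m.astype(np.uint8),cv2.RETR_EXTERNAL,cv2.CHAIN_APPROX_NONE)
P=proj(max(cs,key=cv2.contourArea)[:,0,:],c,26)[:,:2]
A=np.abs(P-[475.2,-298])
for sg in(1,-1):
  e=P[(sg*(P[:,1]+298)>72)&(sg*(P[:,1]+298)<94)]
  print(sg,'x edges',np.median(e[e[:,0]>475][:,0]),np.median(e[e[:,0]<475][:,0]),'tip',P[:,1].max() if sg>0 else P[:,1].min())
E
```

```text
[{"grip": -1, "translation": [0.0, -0.002, 0.0], "twist": [0, 0, 0.007]}, {"grip": -1, "translation": [0.001, -0.006, 0.001], "twist": [0, 0, 0.02]}, {"grip": -1, "translation": [0.0, -0.01, 0.002], "twist": [0, 0, 0.034]}, {"grip": -1, "translation": [0.0, -0.015, 0.003], "twist": [0, 0, 0.047]}, {"grip": -1, "translation": [0.0, -0.018, 0.003], "twist": [0, 0, 0.06]}, {"grip": -1, "translation": [-0.002, -0.023, 0.004], "twist": [0, 0, 0.074]}, {"grip": -1, "translation": [-0.005, -0.026, 0.005], "twist": [0, 0, 0.088]}, {"grip": -1, "translation": [-0.007, -0.029, 0.005], "twist": [0, 0, 0.096]}, {"grip": -1, "translation": [-0.01, -0.027, 0.005], "twist": [0, 0, 0.097]}, {"grip": -1, "translation": [-0.013, -0.027, 0.006], "twist": [0, 0, 0.097]}]
[{"grip": -1, "translation": [-0.015, -0.025, 0.005], "twist": [0, 0, 0.097]}, {"grip": -1, "translation": [-0.018, -0.024, 0.005], "twist": [0, 0, 0.096]}, {"grip": -1, "translation": [-0.02, -0.022, 0.005], "twist": [0, 0, 0.097]}, {"grip": -1, "translation": [-0.021, -0.02, 0.005], "twist": [0, 0, 0.097]}, {"grip": -1, "translation":
[... 252 characters left out ...]
0.005], "twist": [0, 0, 0.088]}, {"grip": -1, "translation": [-0.022, -0.006, 0.004], "twist": [0, 0, 0.074]}, {"grip": -1, "translation": [-0.018, -0.003, 0.003], "twist": [0, 0, 0.06]}]
[{"grip": -1, "translation": [-0.014, -0.002, 0.003], "twist": [0, 0, 0.047]}, {"grip": -1, "translation": [-0.01, -0.001, 0.002], "twist": [0, 0, 0.034]}, {"grip": -1, "translation": [-0.006, 0.0, 0.001], "twist": [0, 0, 0.02]}, {"grip": -1, "translation": [-0.002, 0.0, 0.0], "twist": [0, 0, 0.007]}]
end [ 475.758 -215.517  130.       1.56 ] max step 0.03059411708155671
1 x edges 488.740872387492 462.2867212314525 tip -201.656074591526
-1 x edges 486.61198147043115 460.1555461967878 tip -394.71892512258967
```

Emit:
jog_arm(
  moves=[
    {"grip": -1, "translation": [0.0, -0.002, 0.0], "twist": [0, 0, 0.007]},
    {"grip": -1, "translation": [0.001, -0.006, 0.001], "twist": [0, 0, 0.02]},
    {"grip": -1, "translation": [0.0, -0.01, 0.002], "twist": [0, 0, 0.034]},
    {"grip": -1, "translation": [0.0, -0.015, 0.003], "twist": [0, 0, 0.047]},
    {"grip": -1, "translation": [0.0, -0.018, 0.003], "twist": [0, 0, 0.06]},
    {"grip": -1, "translation": [-0.002, -0.023, 0.004], "twist": [0, 0, 0.074]},
    {"grip": -1, "translation": [-0.005, -0.026, 0.005], "twist": [0, 0, 0.088]},
    {"grip": -1, "translation": [-0.007, -0.029, 0.005], "twist": [0, 0, 0.096]},
    {"grip": -1, "translation": [-0.01, -0.027, 0.005], "twist": [0, 0, 0.097]},
    {"grip": -1, "translation": [-0.013, -0.027, 0.006], "twist": [0, 0, 0.097]},
  ],
)

```text
clock: 9.73
eef_pos: [484.9, 88.9, 183.5]
tcp_rot: [-3.141, -0.0, 2.559]
contact_force: [0.5, -0.9, 0.4]
opening: 1.001
```

Emit:
jog_arm(
  moves=[
    {"grip": -1, "translation": [-0.015, -0.025, 0.005], "twist": [0, 0, 0.097]},
    {"grip": -1, "translation": [-0.018, -0.024, 0.005], "twist": [0, 0, 0.096]},
    {"grip": -1, "translation": [-0.02, -0.022, 0.005], "twist": [0, 0, 0.097]},
    {"grip": -1, "translation": [-0.021, -0.02, 0.005], "twist": [0, 0, 0.097]},
    {"grip": -1, "translation": [-0.024, -0.018, 0.006], "twist": [0, 0, 0.097]},
    {"grip": -1, "translation": [-0.025, -0.015, 0.005], "twist": [0, 0, 0.097]},
    {"grip": -1, "translation": [-0.027, -0.013, 0.005], "twist": [0, 0, 0.096]},
    {"grip": -1, "translation": [-0.025, -0.009, 0.005], "twist": [0, 0, 0.088]},
    {"grip": -1, "translation": [-0.022, -0.006, 0.004], "twist": [0, 0, 0.074]},
    {"grip": -1, "translation": [-0.018, -0.003, 0.003], "twist": [0, 0, 0.06]},
  ],
)

```text
clock: 10.57
eef_pos: [475.1, -185.7, 135.3]
tcp_rot: [-3.14, -0.0, 1.66]
contact_force: [0.9, 0.1, -0.9]
opening: 1.001
```

Emit:
jog_arm(
  moves=[
    {"grip": -1, "translation": [-0.014, -0.002, 0.003], "twist": [0, 0, 0.047]},
    {"grip": -1, "translation": [-0.01, -0.001, 0.002], "twist": [0, 0, 0.034]},
    {"grip": -1, "translation": [-0.006, 0.0, 0.001], "twist": [0, 0, 0.02]},
    {"grip": -1, "translation": [-0.002, 0.0, 0.0], "twist": [0, 0, 0.007]},
    {"grip": -1, "translation": [0, 0, 0], "twist": [0, 0, 0]},
    {"grip": -1, "translation": [0, 0, 0], "twist": [0, 0, 0]},
    {"grip": -1, "translation": [0, 0, 0], "twist": [0, 0, 0]},
  ],
)

```text
clock: 11.15
eef_pos: [475.9, -214.7, 130.4]
tcp_rot: [-3.142, -0.0, 1.561]
contact_force: [0.6, -0.4, -0.6]
opening: 1.0
```

```bash
python3 look.py 4; python3 - <<'E'
from rig import r
from h import *
f=np.load("top4.npz");p,d=f['p'],f['d'];c=r.calibration("top");W=cloud(d,c)
hsv=cv2.cvtColor(p,cv2.COLOR_RGB2HSV)
q=(W[...,2]>130)&(W[...,2]<150)&(abs(W[...,0]-490)<80)&(abs(W[...,1]-280)<60)
print('loose top',quad(q,c,138)[0],rect(W[q]),np.median(W[q][:,2]))
q=(hsv[...,2]>90)&(W[...,2]<10)&(W[...,2]>-4)&(W[...,0]>420)&(abs(W[...,1]-25)<125)&(W[...,0]<720)
k,l,s,ce=cv2.connectedComponentsWithStats(q.astype(np.uint8));i=1+np.argmax(s[1:,4])
print('mat',quad(l==i,c,4)[0])
E
```

```text
11.25 [ 476.02572954 -214.71110723  130.45172541] [3.14141517e+00 4.04901706e-05 1.56099932e+00] [-0.31970126  0.56217109  0.29019504] 1.0034833260183624 [-0.43  0.32  1.94  0.    0.88 -0.42]
loose top (array([490.3, 277.8,  75.6,  52.9]), np.float64(0.068)) (array([490.3, 278.8,  75.8,  52.8]), np.float64(0.059)) 137.42464223494787
mat (array([564.2,  24.6, 241.5, 171.7]), np.float64(0.146))
```

View pics/side4.png

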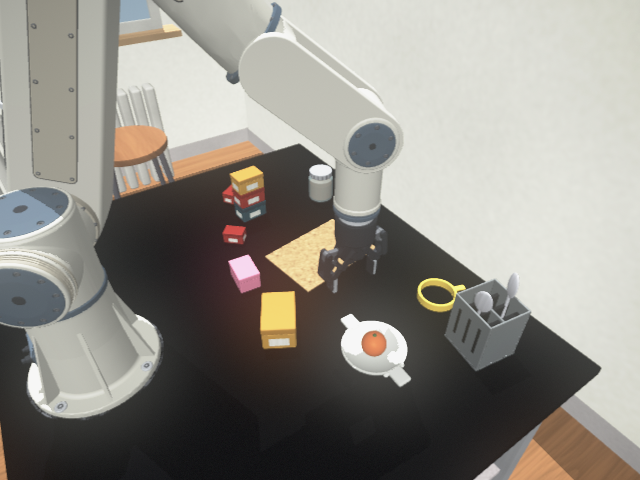

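View pics/top4.png

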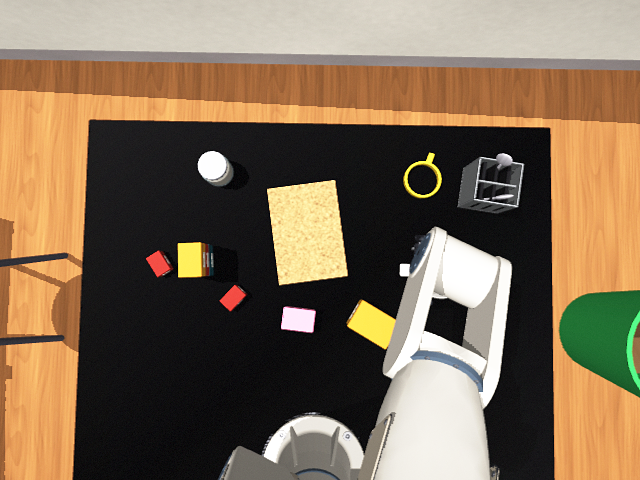

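Emit:
jog_arm(
  moves=[
    {"grip": -0.2, "translation": [0, 0, 0.008], "twist": [0, 0, 0]},
    {"grip": -0.2, "translation": [0, 0, 0.016], "twist": [0, 0, 0]},
    {"grip": -0.2, "translation": [0, 0, 0.022], "twist": [0, 0, 0]},
    {"grip": -0.2, "translation": [0, 0, 0.022], "twist": [0, 0, 0]},
    {"grip": -0.2, "translation": [0, 0, 0.016], "twist": [0, 0, 0]},
    {"grip": -0.2, "translation": [0, 0, 0.008], "twist": [0, 0, 0]},
    {"grip": -0.2, "translation": [0, 0, 0.004], "twist": [0, 0, 0]},
    {"grip": -0.2, "translation": [0, 0, 0], "twist": [0, 0, 0]},
  ],
  squeeze=80,
)

```text
clock: 11.92
eef_pos: [475.6, -215.0, 33.6]
tcp_rot: [-3.14, -0.001, 1.56]
contact_force: [-0.5, 0.6, 0.2]
opening: 0.603
```

```bash
python3 look.py 5; python3 - <<'E'
import cv2
a=cv2.imread('pics/side5.png');cv2.imwrite('pics/s5c.png',cv2.resize(a[200:400,280:480],None,fx=3,fy=3,interpolation=cv2.INTER_CUBIC))
E
```

```text
12.0167 [ 476.39712767 -215.46017009   34.83326539] [3.14080898e+00 3.54335858e-04 1.55995804e+00] [-0.02112893 -0.42973069  0.83714198] 0.6031672951570214 [-0.43  0.47  1.99 -0.    0.68 -0.42]
```

View pics/s5c.png

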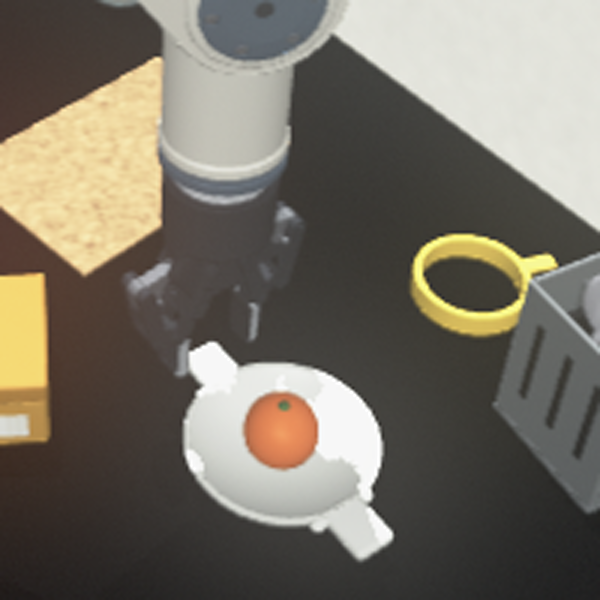

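Emit:
jog_arm(
  moves=[
    {"grip": -0.2, "translation": [0, 0, 0.005], "twist": [0, 0, 0]},
    {"grip": -0.2, "translation": [0, 0, 0.008], "twist": [0, 0, 0]},
    {"grip": -0.2, "translation": [0, 0, 0.008], "twist": [0, 0, 0]},
    {"grip": -0.1, "translation": [0, 0, 0.006], "twist": [0, 0, 0]},
    {"grip": 0, "translation": [0, 0, 0.003], "twist": [0, 0, 0]},
    {"grip": 0, "translation": [0, 0, 0], "twist": [0, 0, 0]},
    {"grip": 0, "translation": [0, 0, 0], "twist": [0, 0, 0]},
  ],
)

```text
clock: 12.6
eef_pos: [475.7, -215.2, 4.0]
tcp_rot: [-3.141, -0.0, 1.56]
contact_force: [-0.2, -0.5, -0.1]
opening: 0.501
```

```bash
python3 look.py 6; python3 - <<'E'
import cv2
a=cv2.imread('pics/side6.png');cv2.imwrite('pics/s6c.png',cv2.resize(a[280:420,310:450],None,fx=4,fy=4,interpolation=cv2.INTER_CUBIC))
E
```

```text
12.7 [ 476.0357709  -215.39270654    4.4053957 ] [3.14143577e+00 9.44665119e-05 1.55981585e+00] [ 0.00245598 -0.61641547  0.12151347] 0.49814852072324306 [-0.43  0.53  2.   -0.    0.61 -0.42]
```

View pics/s6c.png

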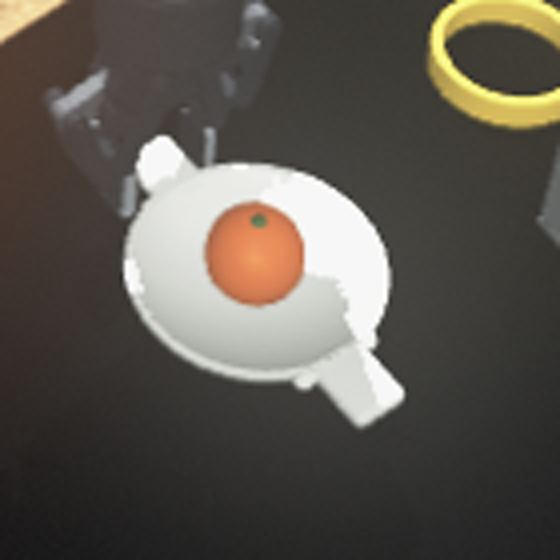

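Emit:
jog_arm(
  moves=[
    {"grip": 0.08, "translation": [0, 0, 0], "twist": [0, 0, 0]},
    {"grip": 0.14, "translation": [0, 0, 0], "twist": [0, 0, 0]},
    {"grip": 0.18, "translation": [0, 0, 0], "twist": [0, 0, 0]},
    {"grip": 0.22, "translation": [0, 0, 0], "twist": [0, 0, 0]},
    {"grip": 0.25, "translation": [0, 0, 0], "twist": [0, 0, 0]},
    {"grip": 0.28, "translation": [0, 0, 0], "twist": [0, 0, 0]},
    {"grip": 0.31, "translation": [0, 0, 0], "twist": [0, 0, 0]},
    {"grip": 0.34, "translation": [0, 0, 0], "twist": [0, 0, 0]},
    {"grip": 0.4, "translation": [0, 0, 0], "twist": [0, 0, 0]},
  ],
)

```text
clock: 13.45
eef_pos: [476.2, -215.3, 4.5]
tcp_rot: [3.141, 0.0, 1.56]
contact_force: [0.1, 2.4, 4.3]
opening: 0.334
```

Emit:
jog_arm(
  moves=[
    {"grip": 0.6, "translation": [0, 0, 0], "twist": [0, 0, 0]},
    {"grip": 1, "translation": [0, 0, 0], "twist": [0, 0, 0]},
    {"grip": 1, "translation": [0, 0, 0], "twist": [0, 0, 0]},
    {"grip": 1, "translation": [0, 0, 0], "twist": [0, 0, 0]},
    {"grip": 1, "translation": [0, 0, 0], "twist": [0, 0, 0]},
    {"grip": 1, "translation": [0, 0, 0], "twist": [0, 0, 0]},
  ],
)

```text
clock: 13.95
eef_pos: [476.2, -215.3, 4.5]
tcp_rot: [3.141, 0.0, 1.56]
contact_force: [0.8, 3.1, 5.7]
opening: 0.327
```

```bash
python3 -c "
from rig import r
s=r.sense();print(s['eef_pos'],s['tcp_rot'],s['contact_force'],s['wrist_torque'],s['opening'])"
```

```text
[ 476.19065183 -215.31183494    4.46637758] [3.14105760e+00 8.03331290e-05 1.55975135e+00] [0.75613895 3.10130733 5.72743191] [ 0.25848125 -0.17055996  0.04092349] 0.3272072082454086
```

Emit:
jog_arm(
  moves=[
    {"grip": 1, "translation": [0, 0, -0.0005], "twist": [0, 0, 0]},
    {"grip": 1, "translation": [0, 0, -0.001], "twist": [0, 0, 0]},
    {"grip": 1, "translation": [0, 0, -0.0015], "twist": [0, 0, 0]},
    {"grip": 1, "translation": [0, 0, -0.002], "twist": [0, 0, 0]},
    {"grip": 1, "translation": [0, 0, -0.002], "twist": [0, 0, 0]},
    {"grip": 1, "translation": [0, 0, -0.0015], "twist": [0, 0, 0]},
    {"grip": 1, "translation": [0, 0, -0.001], "twist": [0, 0, 0]},
    {"grip": 1, "translation": [0, 0, -0.0005], "twist": [0, 0, 0]},
    {"grip": 1, "translation": [0, 0, 0], "twist": [0, 0, 0]},
  ],
)

```text
clock: 14.7
eef_pos: [475.9, -215.3, 14.4]
tcp_rot: [3.141, 0.0, 1.56]
contact_force: [0.8, -0.4, -2.7]
opening: 0.332
```

```bash
cat > dish.py <<'E'
import sys
from rig import r
from h import *
n='side';tag=sys.argv[1];x,y=float(sys.argv[2]),float(sys.argv[3])
p,d=r.grab_frame(n);cv2.imwrite(f"pics/{n}{tag}.png",p[:,:,::-1]);np.savez(f"{n}{tag}.npz",p=p,d=d)
c=r.calibration(n);W=cloud(d,c);hsv=cv2.cvtColor(p,cv2.COLOR_RGB2HSV)
s=r.sense();print(s['clock'],s['eef_pos'].round(1),s['tcp_rot'].round(4),s['contact_force'].round(1),s['wrist_torque'].round(2),s['opening'].round(3))
near=(np.hypot(W[...,0]-x,W[...,1]-y)<115)&(d>0)&(W[...,2]>s['eef_pos'][2]-15)
q=near&(hsv[...,1]<45)&(hsv[...,2]>120)
P=W[q]
# clementine sphere fit
o=near&(hsv[...,0]<20)&(hsv[...,1]>110)&(hsv[...,2]>90)&(np.hypot(W[...,0]-x,W[...,1]-y)<60)
O=W[o]
from scipy.optimize import least_squares
sp=least_squares(lambda v:np.linalg.norm(O-v,axis=1)-26,O.mean(0)-[0,0,10],loss='soft_l1')
print('clem',sp.x.round(1),len(O))
# rim/outer contour ring: fit plane to points with hi radius ear tops + bowl sphere centre (R110)
C=least_squares(lambda v:np.linalg.norm(Q-v,axis=1)-110,[x,y,s['eef_pos'][2]+112],loss='soft_l1').x if len(Q:=P[np.hypot(P[:,0]-x,P[:,1]-y)<52]) else 0
print('bowl sphere centre',np.round(C,1),len(Q))
E_=P[(np.hypot(P[:,0]-x,P[:,1]-y)>76)]
for sg in range(2):
    pass
print('ear pts by angle:')
a=np.arctan2(E_[:,1]-y,E_[:,0]-x)
for lo in np.arange(-np.pi,np.pi,np.pi/4):
    e=E_[(a>=lo)&(a<lo+np.pi/4)]
    if len(e)>5: print(round(lo,2),len(e),'z max/80%',np.percentile(e[:,2],[80,98]).round(1),np.median(e,0).round(1))
rr=np.hypot(P[:,0]-x,P[:,1]-y);Rm=P[(rr>60)&(rr<68)]
if len(Rm)>10:
    A=np.c_[Rm[:,:2]-[x,y],np.ones(len(Rm))];k,*_=np.linalg.lstsq(A,Rm[:,2],rcond=None);print('rim plane slope',k.round(4),len(Rm))
E
python3 dish.py 7 475.2 -298; python3 - <<'E'
import cv2
a=cv2.imread('pics/side7.png');cv2.imwrite('pics/s7c.png',cv2.resize(a[280:420,310:450],None,fx=4,fy=4,interpolation=cv2.INTER_CUBIC))
E
```

```text
Traceback (most recent call last):
  File "dish.py", line 7, in <module>
    s=r.sense();print(s['clock'],s['eef_pos'].round(1),s['tcp_rot'].round(4),s['contact_force'].round(1),s['wrist_torque'].round(2),s['opening'].round(3))
                                                                                                                                    ^^^^^^^^^^^^^^^^^^
AttributeError: 'float' object has no attribute 'round'
```

View pics/s7c.png

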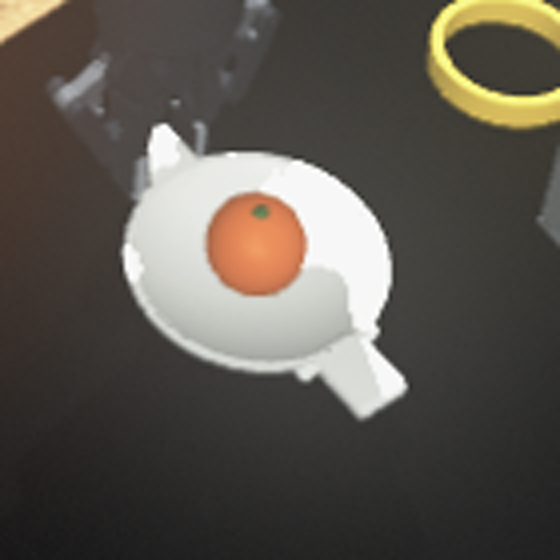

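```bash
sed -i "s/,s\['opening'\].round(3)/,round(s['opening'],3)/" dish.py; python3 dish.py 8 475.2 -298
# baseline on the cart
sed 's/r.grab_frame(n)/(lambda f:(f["p"],f["d"]))(np.load("side0.npz"))/; s/cv2.imwrite/len/;s/np.savez(.*)$/pass/' dish.py > base.py; sed -i "s/len(f\"pics.*$/pass/; s/s\['eef_pos'\]\[2\]-15/5/" base.py; python3 base.py 0 475.2 -298
```

```text
14.8 [ 475.9 -215.3   14.3] [3.1416 0.     1.5598] [-0.5  0.2 -3. ] [0.23 0.01 0.05] 0.334
clem [ 479.1 -295.3   40.8] 476
bowl sphere centre [ 465.8 -299.9  165.4] 2950
ear pts by angle:
-2.36 96 z max/80% [34.4 36.8] [ 467.2 -384.9   33.1]
-1.57 87 z max/80% [34.8 36.2] [ 482.9 -386.9   33.7]
0.79 137 z max/80% [393.3 397.3] [ 506.1 -212.4  381.8]
1.57 538 z max/80% [285.8 521.7] [ 439.7 -217.   250.8]
2.36 2508 z max/80% [493.  526.1] [ 395.3 -244.9  450.1]
rim plane slope [ -2.2674   1.4433 127.1994] 1199
14.8 [ 475.9 -215.3   14.3] [3.1416 0.     1.5598] [-0.5  0.2 -3. ] [0.23 0.01 0.05] 0.334
clem [ 479.5 -294.9   32.3] 465
bowl sphere centre [ 478.  -297.4  116.7] 1131
ear pts by angle:
-2.36 98 z max/80% [27.7 29.2] [ 467.5 -385.5   26. ]
-1.57 88 z max/80% [27.9 29.6] [ 482.9 -385.9   26.8]
0.79 62 z max/80% [28.  29.2] [ 484.  -211.9   26.5]
1.57 55 z max/80% [27.3 29. ] [ 468.1 -212.7   25.9]
rim plane slope [-1.11000e-02 -1.30000e-03  2.59352e+01] 598
```

Emit:
jog_arm(
  moves=[
    {"grip": 1, "translation": [0, 0, -0.001], "twist": [0, 0, 0]},
    {"grip": 1, "translation": [0, 0, -0.002], "twist": [0, 0, 0]},
    {"grip": 1, "translation": [0, 0, -0.003], "twist": [0, 0, 0]},
    {"grip": 1, "translation": [0, 0, -0.004], "twist": [0, 0, 0]},
    {"grip": 1, "translation": [0, 0, -0.005], "twist": [0, 0, 0]},
    {"grip": 1, "translation": [0, 0, -0.006], "twist": [0, 0, 0]},
    {"grip": 1, "translation": [0, 0, -0.006], "twist": [0, 0, 0]},
    {"grip": 1, "translation": [0, 0, -0.006], "twist": [0, 0, 0]},
    {"grip": 1, "translation": [0, 0, -0.006], "twist": [0, 0, 0]},
    {"grip": 1, "translation": [0, 0, -0.006], "twist": [0, 0, 0]},
  ],
)

```text
clock: 15.63
eef_pos: [476.0, -215.3, 60.1]
tcp_rot: [3.141, 0.0, 1.56]
contact_force: [-0.2, 0.1, -3.9]
opening: 0.331
```

Emit:
jog_arm(
  moves=[
    {"grip": 1, "translation": [0, 0, -0.006], "twist": [0, 0, 0]},
    {"grip": 1, "translation": [0, 0, -0.006], "twist": [0, 0, 0]},
    {"grip": 1, "translation": [0, 0, -0.006], "twist": [0, 0, 0]},
    {"grip": 1, "translation": [0, 0, -0.005], "twist": [0, 0, 0]},
    {"grip": 1, "translation": [0, 0, -0.004], "twist": [0, 0, 0]},
    {"grip": 1, "translation": [0, 0, -0.003], "twist": [0, 0, 0]},
    {"grip": 1, "translation": [0, 0, -0.001], "twist": [0, 0, 0]},
    {"grip": 1, "translation": [0, 0, 0], "twist": [0, 0, 0]},
    {"grip": 1, "translation": [0, 0, 0], "twist": [0, 0, 0]},
    {"grip": 1, "translation": [0, 0, 0], "twist": [0, 0, 0]},
  ],
)

```text
clock: 16.47
eef_pos: [475.7, -215.2, 90.0]
tcp_rot: [-3.141, -0.0, 1.56]
contact_force: [0.1, -0.4, -2.9]
opening: 0.332
```

```bash
sed -i "s/eef_pos'\]\[2\]-15)/eef_pos'][2]-15)\&(W[...,2]<s['eef_pos'][2]+60)/" dish.py; python3 dish.py 9 475.2 -298
 python3 - <<'E'
import cv2
a=cv2.imread('pics/side9.png');cv2.imwrite('pics/s9c.png',cv2.resize(a[200:400,280:480],None,fx=3,fy=3,interpolation=cv2.INTER_CUBIC))
E
```

```text
16.5167 [ 475.7 -215.2   90. ] [-3.1411e+00 -2.0000e-04  1.5598e+00] [-0.9  0.3 -3.5] [ 0.29 -0.01  0.08] 0.332
clem [ 478.7 -296.6  116.2] 525
bowl sphere centre [ 476.9 -298.7  200.7] 1185
ear pts by angle:
-2.36 113 z max/80% [110.3 111.9] [ 466.8 -385.1  108.9]
-1.57 93 z max/80% [110.4 112.2] [ 482.7 -386.2  109.4]
0.79 56 z max/80% [113.1 115.3] [ 484.6 -214.4  112.2]
1.57 19 z max/80% [112.7 120.2] [ 457.8 -221.3  111.8]
rim plane slope [-1.010000e-02  1.340000e-02  1.099406e+02] 660
```

View pics/s9c.png

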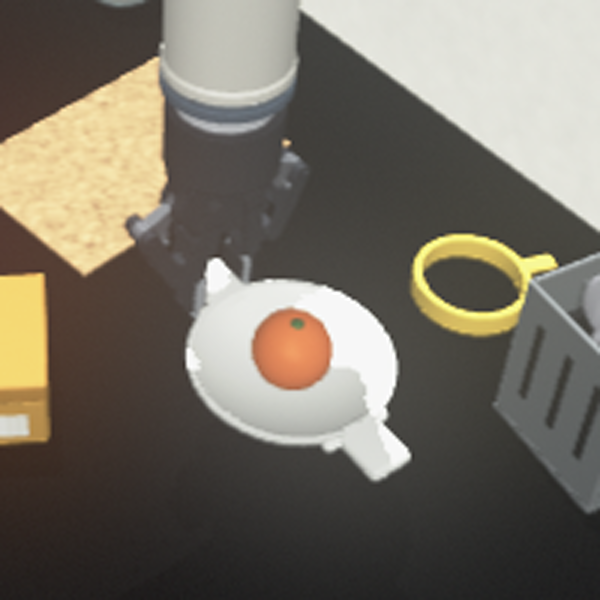

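```bash
python3 - <<'E'
from h import *
N=50;a=.35;t=np.arange(1,N+1)/N;v=1/(1-a)
s=np.where(t<a,v*t*t/(2*a),np.where(t>1-a,1-v*(1-t)**2/(2*a),v*(t-a/2)))
c0=np.array([475.7-82.8*np.cos(1.56),-215.2-82.8*np.sin(1.56)]);c1=np.array([564.2,24.7]);p0,p1=1.56,3.287
cur=np.array([475.7,-215.2]);p=p0;rows=[]
for u in s:
    ps=p0+(p1-p0)*u;w=c0+(c1-c0)*u+82.8*np.array([np.cos(ps),np.sin(ps)])
    d=w-cur;l=np.round([(np.cos(p)*d[0]+np.sin(p)*d[1])/1e3,(np.sin(p)*d[0]-np.cos(p)*d[1])/1e3],4)
    az=round(p-ps,3)
    rows.append('{"grip":1,"translation":[%g,%g,0],"twist":[0,0,%g]}'%(l[0],l[1],az))
    L=l*1e3;cur=cur+[np.cos(p)*L[0]+np.sin(p)*L[1],np.sin(p)*L[0]-np.cos(p)*L[1]];p-=az
for i in range(0,N,10):print('['+', '.join(rows[i:i+10])+']\n')
print(cur,p)
E
```

```text
[{"grip":1,"translation":[0.0003,-0.0001,0],"twist":[0,0,-0.002]}, {"grip":1,"translation":[0.0008,-0.0001,0],"twist":[0,0,-0.004]}, {"grip":1,"translation":[0.0015,-0.0002,0],"twist":[0,0,-0.008]}, {"grip":1,"translation":[0.0019,-0.0004,0],"twist":[0,0,-0.01]}, {"grip":1,"translation":[0.0026,-0.0004,0],"twist":[0,0,-0.014]}, {"grip":1,"translation":[0.0031,-0.0004,0],"twist":[0,0,-0.017]}, {"grip":1,"translation":[0.0036,-0.0004,0],"twist":[0,0,-0.019]}, {"grip":1,"translation":[0.0041,-0.0005,0],"twist":[0,0,-0.023]}, {"grip":1,"translation":[0.0047,-0.0004,0],"twist":[0,0,-0.026]}, {"grip":1,"translation":[0.0051,-0.0003,0],"twist":[0,0,-0.029]}]

[{"grip":1,"translation":[0.0057,-0.0001,0],"twist":[0,0,-0.032]}, {"grip":1,"translation":[0.006,-0,0],"twist":[0,0,-0.035]}, {"grip":1,"translation":[0.0065,0.0002,0],"twist":[0,0,-0.038]}, {"grip":1,"translation":[0.0069,0.0006,0],"twist":[0,0,-0.041]}, {"grip":1,"translation":[0.0071,0.0008,0],"twist":[0,0,-0.044]}, {"grip":1,"translation":[0.0075,0.0013,0],"twist":[0,0,-0.047]}, {"grip":1,"translation":[0.0076,0.0017,0],"twist":[0
[... 1519 characters left out ...]
rip":1,"translation":[-0.0015,0.003,0],"twist":[0,0,-0.029]}, {"grip":1,"translation":[-0.0014,0.0027,0],"twist":[0,0,-0.026]}, {"grip":1,"translation":[-0.0014,0.0023,0],"twist":[0,0,-0.023]}, {"grip":1,"translation":[-0.0013,0.0019,0],"twist":[0,0,-0.019]}, {"grip":1,"translation":[-0.0012,0.0017,0],"twist":[0,0,-0.017]}, {"grip":1,"translation":[-0.001,0.0013,0],"twist":[0,0,-0.014]}, {"grip":1,"translation":[-0.0008,0.001,0],"twist":[0,0,-0.01]}, {"grip":1,"translation":[-0.0005,0.0008,0],"twist":[0,0,-0.008]}, {"grip":1,"translation":[-0.0004,0.0004,0],"twist":[0,0,-0.004]}, {"grip":1,"translation":[-0.0001,0.0001,0],"twist":[0,0,-0.002]}]

[482.27641473  12.65802375] 3.2869999999999977
```

Emit:
jog_arm(
  moves=[
    {"grip": 1, "translation": [0.0003, -0.0001, 0], "twist": [0, 0, -0.002]},
    {"grip": 1, "translation": [0.0008, -0.0001, 0], "twist": [0, 0, -0.004]},
    {"grip": 1, "translation": [0.0015, -0.0002, 0], "twist": [0, 0, -0.008]},
    {"grip": 1, "translation": [0.0019, -0.0004, 0], "twist": [0, 0, -0.01]},
    {"grip": 1, "translation": [0.0026, -0.0004, 0], "twist": [0, 0, -0.014]},
    {"grip": 1, "translation": [0.0031, -0.0004, 0], "twist": [0, 0, -0.017]},
    {"grip": 1, "translation": [0.0036, -0.0004, 0], "twist": [0, 0, -0.019]},
    {"grip": 1, "translation": [0.0041, -0.0005, 0], "twist": [0, 0, -0.023]},
    {"grip": 1, "translation": [0.0047, -0.0004, 0], "twist": [0, 0, -0.026]},
    {"grip": 1, "translation": [0.0051, -0.0003, 0], "twist": [0, 0, -0.029]},
  ],
)

```text
clock: 17.35
eef_pos: [471.1, -187.3, 90.3]
tcp_rot: [-3.142, -0.0, 1.715]
contact_force: [0.5, 0.1, -2.6]
opening: 0.332
```

Emit:
jog_arm(
  moves=[
    {"grip": 1, "translation": [0.0057, -0.0001, 0], "twist": [0, 0, -0.032]},
    {"grip": 1, "translation": [0.006, 0, 0], "twist": [0, 0, -0.035]},
    {"grip": 1, "translation": [0.0065, 0.0002, 0], "twist": [0, 0, -0.038]},
    {"grip": 1, "translation": [0.0069, 0.0006, 0], "twist": [0, 0, -0.041]},
    {"grip": 1, "translation": [0.0071, 0.0008, 0], "twist": [0, 0, -0.044]},
    {"grip": 1, "translation": [0.0075, 0.0013, 0], "twist": [0, 0, -0.047]},
    {"grip": 1, "translation": [0.0076, 0.0017, 0], "twist": [0, 0, -0.05]},
    {"grip": 1, "translation": [0.0077, 0.0022, 0], "twist": [0, 0, -0.053]},
    {"grip": 1, "translation": [0.0074, 0.0027, 0], "twist": [0, 0, -0.053]},
    {"grip": 1, "translation": [0.0071, 0.003, 0], "twist": [0, 0, -0.053]},
  ],
)

```text
clock: 18.18
eef_pos: [459.8, -116.6, 90.3]
tcp_rot: [-3.142, -0.0, 2.163]
contact_force: [0.3, -0.4, -3.3]
opening: 0.332
```

Emit:
jog_arm(
  moves=[
    {"grip": 1, "translation": [0.0066, 0.0034, 0], "twist": [0, 0, -0.053]},
    {"grip": 1, "translation": [0.0062, 0.0037, 0], "twist": [0, 0, -0.053]},
    {"grip": 1, "translation": [0.0057, 0.0041, 0], "twist": [0, 0, -0.053]},
    {"grip": 1, "translation": [0.0054, 0.0043, 0], "twist": [0, 0, -0.053]},
    {"grip": 1, "translation": [0.0048, 0.0047, 0], "twist": [0, 0, -0.054]},
    {"grip": 1, "translation": [0.0043, 0.0049, 0], "twist": [0, 0, -0.053]},
    {"grip": 1, "translation": [0.0039, 0.0051, 0], "twist": [0, 0, -0.053]},
    {"grip": 1, "translation": [0.0033, 0.0053, 0], "twist": [0, 0, -0.053]},
    {"grip": 1, "translation": [0.0028, 0.0055, 0], "twist": [0, 0, -0.053]},
    {"grip": 1, "translation": [0.0023, 0.0056, 0], "twist": [0, 0, -0.053]},
  ],
)

```text
clock: 19.02
eef_pos: [458.7, -50.2, 90.3]
tcp_rot: [-3.141, -0.0, 2.694]
contact_force: [-0.3, -0.2, -2.9]
opening: 0.332
```

Emit:
jog_arm(
  moves=[
    {"grip": 1, "translation": [0.0018, 0.0057, 0], "twist": [0, 0, -0.053]},
    {"grip": 1, "translation": [0.0012, 0.0058, 0], "twist": [0, 0, -0.053]},
    {"grip": 1, "translation": [0.0006, 0.0059, 0], "twist": [0, 0, -0.053]},
    {"grip": 1, "translation": [0.0002, 0.0055, 0], "twist": [0, 0, -0.05]},
    {"grip": 1, "translation": [-0.0004, 0.0053, 0], "twist": [0, 0, -0.047]},
    {"grip": 1, "translation": [-0.0007, 0.0048, 0], "twist": [0, 0, -0.044]},
    {"grip": 1, "translation": [-0.001, 0.0045, 0], "twist": [0, 0, -0.041]},
    {"grip": 1, "translation": [-0.0012, 0.0042, 0], "twist": [0, 0, -0.038]},
    {"grip": 1, "translation": [-0.0014, 0.0037, 0], "twist": [0, 0, -0.035]},
    {"grip": 1, "translation": [-0.0015, 0.0034, 0], "twist": [0, 0, -0.032]},
  ],
)

```text
clock: 19.85
eef_pos: [473.6, -2.7, 90.3]
tcp_rot: [-3.142, -0.0, 3.139]
contact_force: [-0.4, -0.2, -4.0]
opening: 0.335
```

Emit:
jog_arm(
  moves=[
    {"grip": 1, "translation": [-0.0015, 0.003, 0], "twist": [0, 0, -0.029]},
    {"grip": 1, "translation": [-0.0014, 0.0027, 0], "twist": [0, 0, -0.026]},
    {"grip": 1, "translation": [-0.0014, 0.0023, 0], "twist": [0, 0, -0.023]},
    {"grip": 1, "translation": [-0.0013, 0.0019, 0], "twist": [0, 0, -0.019]},
    {"grip": 1, "translation": [-0.0012, 0.0017, 0], "twist": [0, 0, -0.017]},
    {"grip": 1, "translation": [-0.001, 0.0013, 0], "twist": [0, 0, -0.014]},
    {"grip": 1, "translation": [-0.0008, 0.001, 0], "twist": [0, 0, -0.01]},
    {"grip": 1, "translation": [-0.0005, 0.0008, 0], "twist": [0, 0, -0.008]},
    {"grip": 1, "translation": [-0.0004, 0.0004, 0], "twist": [0, 0, -0.004]},
    {"grip": 1, "translation": [-0.0001, 0.0001, 0], "twist": [0, 0, -0.002]},
  ],
)

```text
clock: 20.68
eef_pos: [482.6, 12.6, 90.3]
tcp_rot: [-3.142, 0.0, -2.996]
contact_force: [-0.7, -0.1, -3.1]
opening: 0.332
```

Emit:
jog_arm(
  moves=[
    {"grip": 1, "translation": [0, 0, 0], "twist": [0, 0, 0]},
    {"grip": 1, "translation": [0, 0, 0], "twist": [0, 0, 0]},
    {"grip": 1, "translation": [0, 0, 0], "twist": [0, 0, 0]},
    {"grip": 1, "translation": [0, 0, 0], "twist": [0, 0, 0]},
    {"grip": 1, "translation": [0, 0, 0], "twist": [0, 0, 0]},
    {"grip": 1, "translation": [0, 0, 0], "twist": [0, 0, 0]},
  ],
)

```text
clock: 21.18
eef_pos: [482.5, 12.5, 90.3]
tcp_rot: [-3.142, 0.0, -2.996]
contact_force: [-0.3, -0.3, -3.8]
opening: 0.334
```

```bash
python3 dish.py 10 564.2 24.7; python3 look.py 11
```

```text
21.2333 [482.5  12.5  90.3] [-3.1416 -0.     -2.9964] [ 0.3  0.4 -2.9] [ 0.01  0.29 -0.01] 0.332
clem [570.1  26.6 116.7] 266
bowl sphere centre [566.8  25.2 201. ] 332
ear pts by angle:
-3.14 109 z max/80% [115.5 145.4] [476.2   1.1 112.2]
-0.79 20 z max/80% [110.  112.5] [649.1  22.9 107.7]
0.0 48 z max/80% [111.  113.9] [650.1  37.2 110.1]
2.36 18 z max/80% [122.6 128. ] [472.3  30.  112.6]
rim plane slope [-1.500000e-02 -7.100000e-03  1.099382e+02] 238
21.3333 [482.51641163  12.5525491   90.28988261] [-3.14158048e+00  3.06891274e-05 -2.99636859e+00] [ 0.16797285 -0.50602883 -2.82540902] 0.330438631163656 [ 0.02  0.33  2.05 -0.    0.76 -1.69]
```

View pics/side11.png

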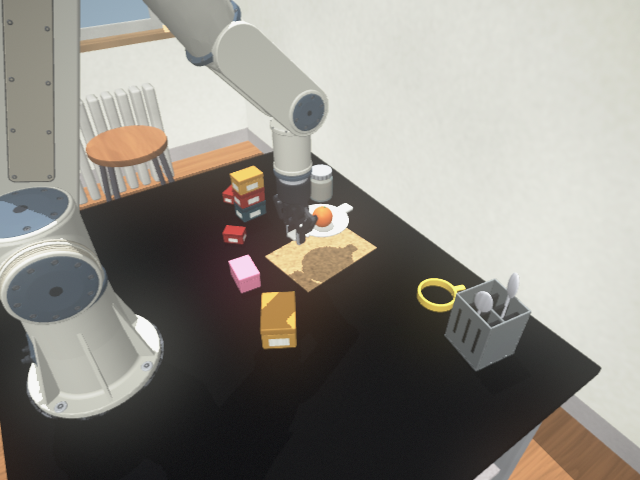

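View pics/top11.png

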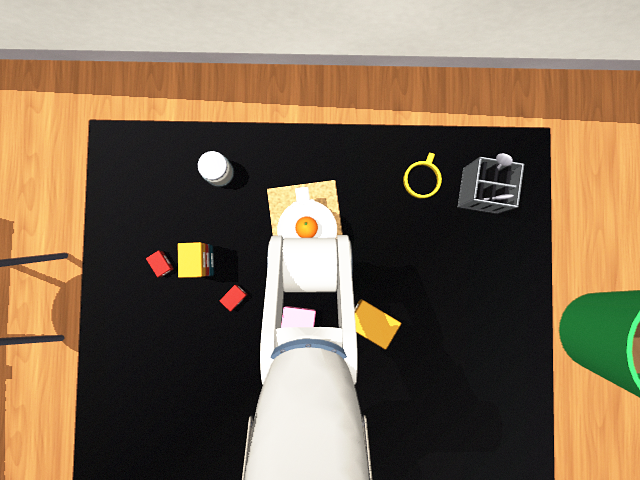

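```bash
python3 - <<'E'
from rig import r
from h import *
f=np.load("top11.npz");p,d=f['p'],f['d'];c=r.calibration("top");W=cloud(d,c);hsv=cv2.cvtColor(p,cv2.COLOR_RGB2HSV)
q=(W[...,2]>95)&(W[...,2]<125)&(hsv[...,1]<45)&(hsv[...,2]>150)&(abs(W[...,0]-600)<80)&(abs(W[...,1]-25)<90)
P=W[q];E=P[P[:,0]>636];print(len(P),len(E),E.min(0),E.max(0),'ear mid',E.mean(0),rect(E))
R=P[P[:,0]<632];print('dish y extent',R[:,1].min(),R[:,1].max(),'z',np.median(E[:,2]))
e=E.mean(0)[:2];print('angle to centre',np.arctan2(e[1]-24.5,e[0]-564.5))
cs,_=cv2.findContours(q.astype(np.uint8),cv2.RETR_EXTERNAL,cv2.CHAIN_APPROX_NONE)
K=proj(max(cs,key=cv2.contourArea)[:,0,:],c,110)[:,:2]
from scipy.optimize import least_squares
c0=np.array([564.,25])
for _ in range(4):
    rr=np.hypot(*(K-c0).T);Q=K[(abs(rr-65.5)<4)&(K[:,0]>575)]
    c0=least_squares(lambda x:np.hypot(*(Q-x).T)-65.5,c0,loss='soft_l1').x
print('circle centre',c0,len(Q),'ear angle',np.arctan2(e[1]-c0[1],e[0]-c0[0]))
o=(W[...,2]>110)&(W[...,2]<155)&(hsv[...,0]<22)&(hsv[...,1]>110)&(abs(W[...,0]-565)<50)&(abs(W[...,1]-25)<50)
O=W[o];sp=least_squares(lambda v:np.linalg.norm(O-v,axis=1)-26,O.mean(0)-[0,0,15],loss='soft_l1');print('clem',sp.x,len(O))
for nm,m in(('loose',(abs(W[...,2]-138)<8)&(abs(W[...,0]-490)<60)&(abs(W[...,1]-280)<50)),):
    print(nm,quad(m,c,138)[0],np.median(W[m][:,2]))
s=r.sense();print(s['clock'],abs(s['qvel']).max())
E
```

```text
1433 126 [637.36553362  21.48498974 103.33354766] [659.16385046  51.29579547 113.82594   ] ear mid [647.67232139  36.0992306  109.04550979] (array([648.3,  36.4,  29.7,  21.8]), np.float64(-1.565))
dish y extent -40.86593921372395 90.2120425514799 z 109.27706476663369
angle to centre 0.13856650292536207
circle centre [563.18007492  23.83081475] 61 ear angle 0.14419393977847927
clem [567.02836887  25.26834874 115.90483974] 314
loose (array([490.2, 277.7,  75.7,  53. ]), np.float64(0.068)) 137.5886345305262
21.3333 0.0015070317895011433
```

```bash
python3 -c "
from rig import r
print(r.sign_off())"
```

```text
the job is handed in; nothing more can be done
None
```

I put the tea tin squarely on the red tin. I then lifted the dish by one ear, turned it only once it was clear of the cart, and handed in still holding it over the mat, at about 21 s of the 58 s allowed. The hand-in gives no verdict, so the figures below are from my last images.

| Check | Measured | Limit |
|---|---|---|
| Tin centre off the red tin's | about 2 mm | 9 mm |
| Tin's turn relative to the red tin | about 0.03 rad | 0.14 rad |
| Dish centre off the mat's middle | about 1.5 mm | 25 mm |
| Ear line against the mat's long side | 0.144 vs 0.146 rad | within 0.14 rad |
| Dish tilt | about 0.015 rad | 0.09 rad |
| Dish underside above the cart | about 85 mm | 50–120 mm |
| Clementine off the dish's middle | about 4 mm | 15 mm |

- **Tin:** it is let go, and the column is standing.
- **Dish:** it is gripped by the ear on my side at 80 N, with the free ear pointing away. The arm was still at hand-in.
- **Bystanders:** the jar, egg ring and caddy look unmoved in the pictures. I did not measure them again.
- **Where readings disagreed:** the side camera's x and y readings differ from the top camera's by about 2–3 mm. I used the top camera and the gripped tin as the reference. One reading of the tin's turn was 0.068 rad instead of 0.059, still well inside the limit.

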